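# Stand carrier panels in a fence rack and close its retaining bar

## Robot

A 6-joint arm with a two-finger parallel gripper is mounted at the origin on the work surface. World frame = base frame: x ahead of the robot, y to its left, z up, the work surface at z = 0. Lengths are in m, angles in rad, forces in N, time in s.
With the tool pointing down it reaches from about 0.3 to 0.85 m from the base axis. Payload 4.2 kg.
Tool frame: the origin (TCP) lies between the finger pads; the fingertips stand 25 mm ahead of it and the grasp point (between the pads) lies 6 mm ahead of it; x points along the fingers, y is the direction in which the jaws open and shut, and the axes are right-handed (so a half turn about x gives the same grasp; the last joint's range is limited). The gripper opens to 91 mm and grips with 3 to 60 N. Pads are 32 mm wide; open, the fingers measure 118 mm over their backs; the gripper's body (76 mm by 178 mm) begins 60 mm behind the grasp point.
Start: joints at [1.288, 0.32, 1.565, -0, 1.257, -0.02], TCP at [0.149, 0.555, 0.239] pointing down, gripper open.
Joint ranges: [-3.11, 3.11], [-0.84, 2.01], [0.21, 2.61], [-1.34, 4.49], [0.05, 2.63], [-2.56, 2.56]. Speed limits (rad/s): [2.57, 2.57, 3.14, 3.14, 3.14, 3.14].

## Interface

Orientations are given as a unit quaternion [w, x, y, z].
In Python, from cell import * gives the robot as it stands.
- The arm moves only by the tool drive_tool, never from a script. Its argument "steps" is one flat list of numbers, 4 for each row, row after row: the shift along the world's x, y, z in m, then the turn about the world's z in degrees. In form: [tx, ty, tz, twist, tx, ty, tz, twist, ...]. A call has 1 to 8 rows; each row is the pose to reach, as a shift and turn from the pose measured when the call began; what a row does not reach only later rows make up. A row lasts 1/8 s, in which the tool goes at most 62.5 mm and 10.7 degrees, less where a joint would pass 70% of its speed; a pose out of reach is approached as far as the arm can. A call with a gripper value outside its range is refused whole. "hand" is the opening, from 0 (shut) to 1 (fully open), set as the call begins (left out, the last holds). The fingers move at their own pace and stop on an object; "grip_force" is the grip in N (left out, the last holds). Time passes only in rows, so rows that repeat a pose let the fingers close. It gives the time, the measured TCP pose, the force and the opening at its end, in the units of the state.
- get_obs(): the state, without advancing time (a new reading comes with each control period).
- grab_frame(name): name is "scene" or "top" or "wrist"; returns (picture, depth): 480x640x3 uint8, blue, green, red; 480x640 float32, m along the optical axis (not along the pixel's ray), 0 where there is no reading.
- camera_info(name): a dict with "intrinsics" (3x3 intrinsics, pixels), "k1" (the pictures are not rectified: a ray, as slopes to the right and down, at radius r is drawn at 1 + k1 r^2 times it, then the intrinsics apply), "origin" and "attitude" of the camera in the world; the wrist camera has in their place "T_tool_cam" (4x4, takes a point from camera to tool coordinates, whose origin is the TCP and whose axes are the tool frame's). Camera axes: x right, y down, z forward; pixel columns grow to the right and rows downward; lengths in m; the calibration is good to about 2 mm. A picture is of the moment at which its call begins: read the wrist's pose just before it. camera_info takes no time and is no camera call.
- job_done(): hands the job in, once; it reports no verdict.
Trained networks look in the newest picture that a camera, given by its name, has taken for a name from the list of things; names that differ only in an ending like _2 or _b are one class to them, and where a whole thing is asked for, a point or a joint stands for the part that bears it (a point fixed in the world has none). Each returns a list of dicts, best first, with "score" (0 to 1); they miss things now and then, are a little off and sometimes report something else, mostly with a low value. They report only what shows in the picture. A call takes as long as a camera call. They do not tell look-alikes from the thing itself.
- spot_in(camera, query): "position" ([row, column] in pixels, amid what is visible of it).
The state is a dict: "time_s": time; "q": joint angles; "joint_vel": joint speeds; "tau": joint torques, N m; "ee_pos": TCP position; "orientation": TCP orientation; "ft_force": force on the tool from outside, world axes, zero at the start; "wrist_torque": the same for the moment, N m; "width": opening from 0.0 (shut) to 1.0 (fully open).
Only numpy, scipy, OpenCV 4.12 (cv2) and the standard library are available. Lean on these libraries where they do the work, as an engineer would, in place of code of your own. Each camera call takes 0.05 s, during which the arm holds its last target.

## Task

Take the squeegee block from in front of the rack and put it in the small steel tray, and stand every glass panel on its short edge in the rack, leaning back against the fence, side by side between the ends of the retaining bar. Only when all of them are standing, press the rack's lever down until it latches and stays down, so that the bar closes in front of them. Leave the paper roll, the screwdriver and the amber jar where they are.

Things in the scene. Friction and masses are not known exactly. Their poses are not given: they have to be found in the camera images.
- rack: panel rack, fixed. Origin: on the bench at the foot of the fence's front face. x along the fence, +y horizontally from the open front into the fence, z up. Bare bench in front, with a low black rest rail along it. A panel laid lengthwise (along rack y) over the rail, front short edge at the foot of the fence, lies tilted 20 degrees, its rear edge free at y = -89 mm, underside there 32 mm up
- fence_top (a point): middle of the top front edge of the fence: a white plate, rack x -148 to +128 mm, 78 mm up its slope, leaning back (to +y) 15 degrees. Pushing a laid panel's rear edge to +y with 2 to 5 N, following it up, tips it about its front edge until it falls back on the fence; its middle is then at rack y = 8, z = 47 mm, its top edge 94 mm up
- rail_mid (a point): middle of the top of the rest rail: a black strip standing on the bench parallel to the fence, rack x -160 to +140 mm, y -68 to -74 mm, top 25 mm above the bench
- lever (a joint): the rack's sprung lever (rad). 0 = raised (start; the spring holds it, handle up and forward at 50 degrees); grows as the handle is pressed forward and down; stop at 1.04. A pawl snaps in at about 0.97; let go, the lever then stays at about 0.93, handle level (lifting the pad with 5 to 10 N frees it again). Takes about 2 N at first, 5 N near the end
- lever_pad (a point): middle of the upper face of the black 30 x 30 mm pad at the end of the lever's handle, 68 mm from the lever's axis, at rack x = 195 mm; moves with the lever on an arc towards rack -y (about 130 mm above the bench when raised, 70 mm when latched)
- lever_axis (a point): point on the lever's hinge axis abreast of the pad: rack x = 195, y = 40, z = 75 mm. The axis is parallel to rack x
- bar_mid (a point): middle of the retaining bar, an 8 mm rod along rack x from -152 to +132 mm that turns with the lever: above the fence at rack y = 22, z = 109 mm when raised, in front of the standing panels at y = 2, z = 80 mm when latched
- panel1: glass panel in a grey aluminium carrier frame, 95 (x) x 60 (y) x 8 (z) mm, 0.12 kg, both faces and both ends alike. At the start it lies flat on the bench; origin in the middle of its underside, x along its length, y along its width, z normal to its face. Two or three of these are present; None if this one is absent
- panel2: glass panel in a grey aluminium carrier frame, 95 (x) x 60 (y) x 8 (z) mm, 0.12 kg, both faces and both ends alike. At the start it lies flat on the bench; origin in the middle of its underside, x along its length, y along its width, z normal to its face. Two or three of these are present; None if this one is absent
- panel3: glass panel in a grey aluminium carrier frame, 95 (x) x 60 (y) x 8 (z) mm, 0.12 kg, both faces and both ends alike. At the start it lies flat on the bench; origin in the middle of its underside, x along its length, y along its width, z normal to its face. Two or three of these are present; None if this one is absent
- panel1_mid (a point): middle of panel1's volume
- panel2_mid (a point): middle of panel2's volume
- panel3_mid (a point): middle of panel3's volume
- squeegee: grey block squeegee with a black rubber foot, 50 (x) x 22 (y) x 32 (z) mm, origin in the middle of its underside, 0.06 kg. At the start it stands on the bench just in front of the rest rail, where panels are loaded, its length roughly along the fence
- tray: small open steel tray fixed on the bench, 110 (x) x 140 (y) x 22 (z) mm, walls and floor 3 mm, origin in the middle of its underside
- roll: bystander: small roll of paper tape standing on the bench, 32 mm diameter, 18 mm high, origin in the middle of its underside
- driver: bystander: screwdriver, 150 mm long, lying on the bench
- jar: bystander: small amber jar, 48 mm diameter, 50 mm high, origin in the middle of its underside
Mind the look-alikes: they are no part of the job. Leave any purple or red look-alike of the panel2 alone.

How it is judged:
On the way, in this order (a step that is already met when the one before it is completed fails the run):
1. every panel stands on its short edge leaning on the fence, the squeegee is in the tray, the lever still up (x of panel1_mid in the frame of rack between -0.122 and 0.102 m and y of panel1_mid in the frame of rack between -0.004 and 0.022 m and height (world z) of each of panel1_mid, panel2_mid, panel3_mid above 0.04 m and angle between panel1's own z axis and vertical between 1.1 and 2.04 rad and linear speed of each of panel1, panel2, panel3, squeegee below 0.02 m/s and x of panel2_mid in the frame of rack between -0.122 and 0.102 m and y of panel2_mid in the frame of rack between -0.004 and 0.022 m and angle between panel2's own z axis and vertical between 1.1 and 2.04 rad and x of panel3_mid in the frame of rack between -0.122 and 0.102 m and y of panel3_mid in the frame of rack between -0.004 and 0.022 m and angle between panel3's own z axis and vertical between 1.1 and 2.04 rad and x of squeegee in the frame of tray between -0.052 and 0.052 m and y of squeegee in the frame of tray between -0.067 and 0.067 m and height (world z) of squeegee below 0.025 m and value of joint lever below 0.3 rad), for 0.2 s.
2. the lever is pressed down past its latch (value of joint lever above 0.88 rad), for 0.2 s.
At the end, for the whole second after the job is handed in: Each panel present rests on its short edge against the fence: middle above 40 mm, rack y -4 to 22, rack x -122 to 102 mm, face within 27 degrees of vertical. The squeegee rests inside the tray (origin below 25 mm). The lever stays latched by itself (above 0.88 rad) (x of panel1_mid in the frame of rack between -0.122 and 0.102 m and y of panel1_mid in the frame of rack between -0.004 and 0.022 m and height (world z) of each of panel1_mid, panel2_mid, panel3_mid above 0.04 m and angle between panel1's own z axis and vertical between 1.1 and 2.04 rad and linear speed of each of panel1, panel2, panel3, squeegee below 0.02 m/s and x of panel2_mid in the frame of rack between -0.122 and 0.102 m and y of panel2_mid in the frame of rack between -0.004 and 0.022 m and angle between panel2's own z axis and vertical between 1.1 and 2.04 rad and x of panel3_mid in the frame of rack between -0.122 and 0.102 m and y of panel3_mid in the frame of rack between -0.004 and 0.022 m and angle between panel3's own z axis and vertical between 1.1 and 2.04 rad and x of squeegee in the frame of tray between -0.052 and 0.052 m and y of squeegee in the frame of tray between -0.067 and 0.067 m and height (world z) of squeegee below 0.025 m and value of joint lever above 0.88 rad and velocity of joint lever below 0.1 rad/s); the robot touches nothing.
It fails at once if the roll is moved by more than 4 cm (distance of roll from where it was at the start of the episode above 0.04 m).
It fails at once if the driver is moved by more than 4 cm (distance of driver from where it was at the start of the episode above 0.04 m).
It fails at once if the jar is moved by more than 4 cm (distance of jar from where it was at the start of the episode above 0.04 m).
Of panel1, panel2, panel3 only 2 to 3 are there at a start; the rules pass over those that are not, and their reading is None.
At some moment in a run one of panel1, panel2, panel3 may be knocked a few centimetres aside while the robot is not near it.
Once in a run the grip may slacken for a moment while it holds something.
It also fails if it takes over 210 s, if anything falls off the work surface, if the arm or the gripper's body presses on something with over 40 N, if the wrist force passes 120 N, or if a joint passes its speed limit or range.

## Working session

There is one attempt and no reset: what is moved stays moved. The work goes in short steps, Python scripts to look and compute and a tool call to move; the robot and the scene stay as the last step left them, time stands still between calls to the robot, and variables do not carry over. Pictures are saved under pics/ and viewed, and the job is handed in when it is done.

Besides the shell and the picture viewer there is one more tool, called after "Call:" by a JSON object that holds its "fn" and its "kwargs". drive_tool: Moves the arm, as the interface text tells. Its arguments: {"type":"object","properties":{"steps":{"type":"array","items":{"type":"number"}},"hand":{"type":"number"},"grip_force":{"type":"number"}},"required":["steps"]}

```bash
ls; mkdir -p pics
python3 - <<'E'
from cell import *
import cv2
print(get_obs())
for n in ("scene","top","wrist"):
    print(n,camera_info(n))
for n in ("scene","top"):
    p,d=grab_frame(n); cv2.imwrite(f"pics/{n}0.png",p)
E
```

```text
pics
{'time_s': 0.0, 'q': array([ 1.28799436e+00,  3.20285043e-01,  1.56571489e+00,  6.52136153e-07,
        1.25737832e+00, -1.99812349e-02]), 'joint_vel': array([-0.00082038, -0.00159199,  0.00166229,  0.00089494, -0.00219443,
        0.00048332]), 'tau': array([ 4.22002413e-04, -4.12466705e+01, -2.31973743e+01,  7.27513572e-02,
        4.58025362e-02, -1.49916968e-04]), 'ee_pos': array([0.14924408, 0.55480143, 0.23811026]), 'orientation': array([ 0.70091444,  0.09202993,  0.7011053 , -0.09327804]), 'ft_force': array([ 0.34109958, -0.20554823,  0.15986339]), 'wrist_torque': array([-0.04740696, -0.01309858, -0.00190075]), 'width': 0.9998572060148637}
scene {'intrinsics': array([[523.93682558,   0.        , 319.35875868],
       [  0.        , 523.93682558, 237.23036401],
       [  0.        ,   0.        ,   1.        ]]), 'k1': -0.08909194830074049, 'origin': array([1.22340553, 0.24218745, 1.07499896]), 'attitude': array([-0.18315068,  0.52725888,  0.77919436, -0.28514918])}
top {'intrinsics': array([[567.02147932,   0.        , 322.76252154],
       [  0.        , 567.02147932, 227.67838657],
       [  0.        ,   0.        ,   1.        ]]), 'k1': -0.02704366735218798, 'origin': array([ 0.27930552, -0.07144857,  1.23270558]), 'attitude': array([-0.05742919,  0.71186814, -0.69671397,  0.06734458])}
wrist {'intrinsics': array([[340.1812922 ,   0.        , 318.47164703],
       [  0.        , 340.1812922 , 242.01541999],
       [  0.        ,   0.        ,   1.        ]]), 'k1': 0.0027490721622202043, 'T_tool_cam': array([[-4.94456031e-05, -2.34765568e-01,  9.72052018e-01,
        -1.46352725e-01],
       [ 9.99999081e-01,  1.30521984e-03,  3.66097934e-04,
         1.31990639e-03],
       [-1.35468877e-03,  9.72051143e-01,  2.34765288e-01,
        -6.68170451e-02],
       [ 0.00000000e+00,  0.00000000e+00,  0.00000000e+00,
         1.00000000e+00]])}
```

View pics/top0.png

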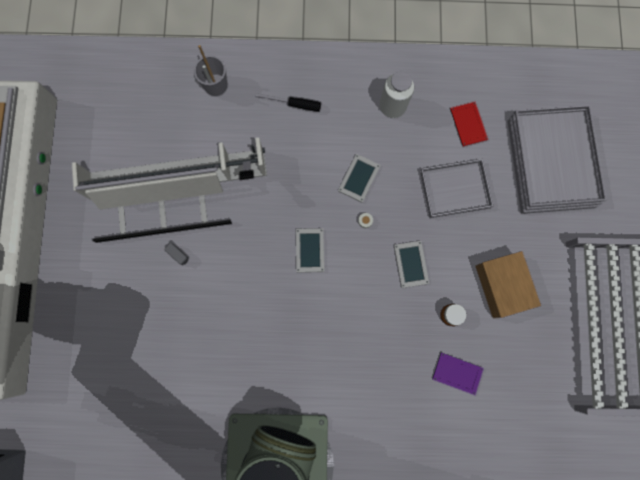

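View pics/scene0.png

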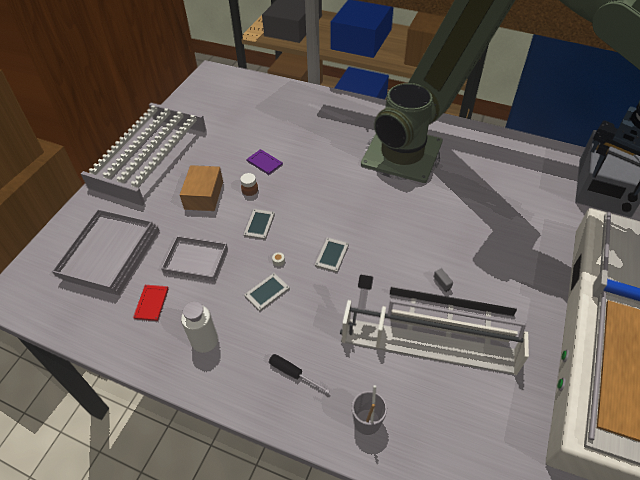

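Candidates (top picture): panels at (177,359), (250,310), (264,411) row,col. The look-alikes are red at (124,468) and purple at (373,458). The small tray is at (188,456), with the big bin at (160,555) as its look-alike. The squeegee is at (252,177). Now I'll measure.

```bash
cat > h.py <<'E'
from cell import *
import numpy as np, cv2
from scipy.spatial.transform import Rotation as R
def rot(q): return R.from_quat([q[1],q[2],q[3],q[0]]).as_matrix()
def cam(name,obs=None):
    c=camera_info(name)
    if name=="wrist":
        T=np.eye(4);T[:3,:3]=rot(obs["orientation"]);T[:3,3]=obs["ee_pos"]
        T=T@c["T_tool_cam"]; return c["intrinsics"],c["k1"],T[:3,:3],T[:3,3]
    return c["intrinsics"],c["k1"],rot(c["attitude"]),c["origin"]
def rays(C,uv):
    K,k1,Rm,o=C; uv=np.asarray(uv,float).reshape(-1,1,2)
    n=cv2.undistortPoints(uv,K,np.array([k1,0,0,0,0.]),).reshape(-1,2)
    return np.c_[n,np.ones(len(n))]
def at_z(C,uv,z):
    r=rays(C,uv)@C[2].T; o=C[3]
    return o+r*((z-o[2])/r[:,2])[:,None]
def at_d(C,uv,d):
    return C[3]+(rays(C,uv)*np.asarray(d).reshape(-1,1))@C[2].T
def proj(C,P):
    K,k1,Rm,o=C; p,_=cv2.projectPoints((np.atleast_2d(P)-o)@Rm,np.zeros(3),np.zeros(3),K,np.array([k1,0,0,0,0.])); return p.reshape(-1,2)
E
python3 - <<'E'
from h import *
C=cam("top"); p,d=grab_frame("top")
print("base px",proj(C,[0,0,0]), "R",C[2].round(3))
t=rot(get_obs()["orientation"]); print("tool axes cols",t.round(3))
g=p.astype(int)
# points
for n,(u,v) in dict(p1=(359,177),p2=(310,250),p3=(411,264),sq=(177,252),tray=(456,188),roll=(365,220),jar=(453,315),pad=(246,175),railL=(96,239),railR=(230,221),fenceL=(85,184),fenceR=(218,172),tab=(340,350)).items():
    dd=d[v-1:v+2,u-1:u+2]; print(n,p[v,u],at_d(C,[(u,v)],[np.median(dd)]).round(3))
for n,(u0,u1,v0,v1) in dict(p=(280,440,140,300),rk=(60,280,130,280)).items():
    cv2.imwrite(f"pics/crop_{n}.png",cv2.resize(p[v0:v1,u0:u1],None,fx=3.6,fy=3.6,interpolation=cv2.INTER_CUBIC))
E
```

```text
base px [[275.92091806 465.18470604]] R [[ 0.02  -0.984  0.176]
 [-1.    -0.023 -0.012]
 [ 0.016 -0.176 -0.984]]
tool axes cols [[-0.     0.26   0.966]
 [-0.001  0.966 -0.26 ]
 [-1.    -0.001 -0.   ]]
p1 [61 58 40] [[ 0.616 -0.165  0.005]]
p2 [62 58 42] [[ 0.448 -0.06   0.006]]
p3 [65 62 45] [[ 0.423 -0.28   0.006]]
sq [92 89 88] [[0.434 0.224 0.03 ]]
tray [135 128 128] [[ 0.596 -0.383  0.004]]
roll [ 64  95 121] [[ 0.516 -0.178  0.017]]
jar [180 179 176] [[ 0.313 -0.36   0.049]]
pad [12  9 10] [[0.578 0.07  0.138]]
railL [23 23 22] [[0.459 0.402 0.024]]
railR [37 35 35] [[0.506 0.116 0.018]]
fenceL [61 59 57] [[0.567 0.413 0.079]]
fenceR [146 146 145] [[0.62  0.15  0.006]]
tab [128 122 122] [[ 0.236 -0.129 -0.002]]
```

View pics/crop_p.png

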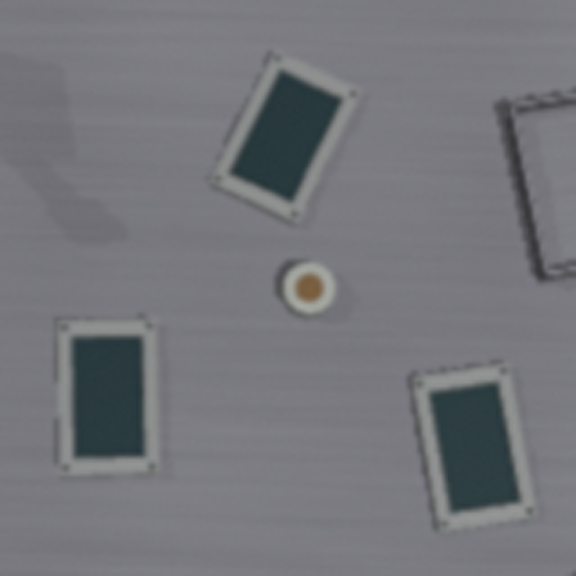

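View pics/crop_rk.png

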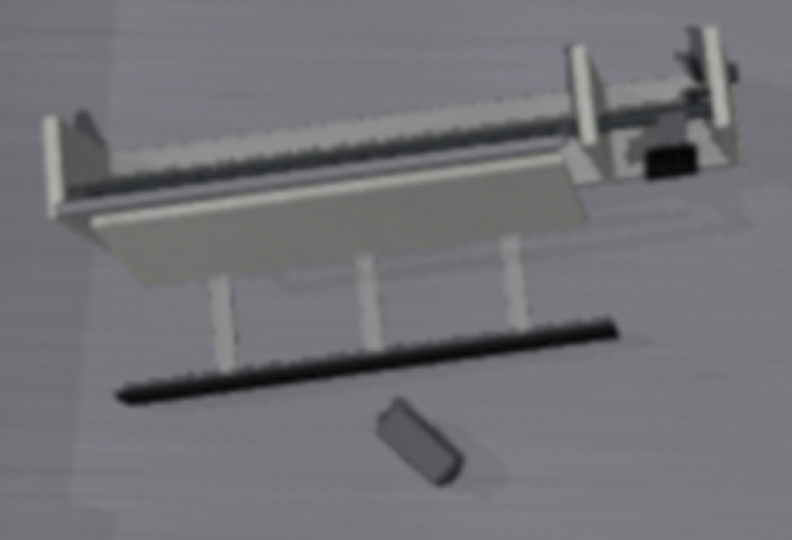

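```bash
cat > meas.py <<'E'
from h import *
import json
def panels(p,C,draw=None):
    hsv=cv2.cvtColor(p,cv2.COLOR_BGR2HSV); out=[]
    m=((hsv[...,0]>80)&(hsv[...,0]<110)&(hsv[...,1]>60)&(hsv[...,2]<110)).astype(np.uint8)
    n,l,s,c=cv2.connectedComponentsWithStats(m)
    for i in range(1,n):
        if 200<s[i,4]<6000:
            r=cv2.minAreaRect(np.argwhere(l==i)[:,::-1].astype(np.float32))
            b=at_z(C,cv2.boxPoints(r),0.008)[:,:2]; e=[b[1]-b[0],b[2]-b[1]]
            L=max(e,key=np.linalg.norm); 
            out.append((b.mean(0).round(4),round(np.degrees(np.arctan2(L[1],L[0]))%180,1),[round(np.linalg.norm(x),3) for x in e],r[0]))
    return out
E
python3 - <<'E'
from meas import *
C=cam("top"); p,d=grab_frame("top")
for o in panels(p,C): print(o)
f=lambda x,y:(x/3.6+60,y/3.6+130)
rl=at_z(C,[f(115,396),f(618,330)],0.025); fe=at_z(C,[f(92,222),f(565,156)],0.075)
print(rl,fe,np.linalg.norm(rl[1]-rl[0]),np.linalg.norm(fe[1]-fe[0]))
src=np.array([[-160,-71],[140,-71],[-148,20],[128,20]])/1000.; dst=np.vstack([rl,fe])[:,:2]
a=src-src.mean(0);b=dst-dst.mean(0);th=np.arctan2((a[:,0]*b[:,1]-a[:,1]*b[:,0]).sum(),(a*b).sum())
Rm=np.array([[np.cos(th),-np.sin(th)],[np.sin(th),np.cos(th)]]);o=dst.mean(0)-Rm@src.mean(0)
print("rack",np.degrees(th),o,"res",(src@Rm.T+o-dst).round(4))
np.save("rack.npy",np.r_[o,th])
# squeegee top from depth
K=[];vv,uu=np.mgrid[225:285,140:215]
P=at_d(C,np.c_[uu.ravel(),vv.ravel()],d[225:285,140:215].ravel())
m=(P[:,2]>0.02)&(P[:,2]<.04)&((P[:,:2]-o)@Rm)[:,1].__lt__(-.085)
r=cv2.minAreaRect(P[m][:,:2].astype(np.float32)*1000);print("sq",r,P[m].mean(0))
# tray corners
for u,v in [(419,168),(480,160),(491,208),(430,217)]: print(at_z(C,[(u,v)],.022).round(3))
E
```

```text
(array([ 0.6141, -0.1647]), np.float64(155.9), [np.float64(0.07), np.float64(0.039)], (358.8231201171875, 177.4154052734375))
(array([ 0.4494, -0.0586]), np.float64(1.2), [np.float64(0.037), np.float64(0.068)], (309.5, 249.5))
(array([ 0.4228, -0.2809]), np.float64(9.8), [np.float64(0.039), np.float64(0.07)], (411.3799743652344, 263.84002685546875))
[[0.45681777 0.40964524 0.025     ]
 [0.50381613 0.11109005 0.025     ]] [[0.55138258 0.41255352 0.075     ]
 [0.597336   0.13955532 0.075     ]] 0.30223177540188756 0.27683882200213794
rack -80.75238651339879 [0.55411371 0.26243889] res [[ 0.0015 -0.0007]
 [ 0.0027  0.0018]
 [-0.0013 -0.0008]
 [-0.0029 -0.0002]]
sq ((432.091064453125, 226.49322509765625), (49.86199951171875, 21.864795684814453), 49.77007293701172) [0.43166885 0.22627314 0.03025818]
[[ 0.635 -0.297  0.022]]
[[ 0.657 -0.434  0.022]]
[[ 0.548 -0.455  0.022]]
[[ 0.525 -0.32   0.022]]
```

Call:
{"fn": "drive_tool", "kwargs": {"steps": [0.05, -0.06, 0, 10, 0.09, -0.104, 0, 20, 0.13, -0.15, 0, 30, 0.17, -0.2, -0.02, 40, 0.21, -0.245, -0.04, 50, 0.25, -0.29, -0.06, 60, 0.283, -0.328, -0.085, 64.8, 0.283, -0.328, -0.085, 64.8], "hand": 0.55}}

```text
time_s: 1.2
ee_pos: [0.4332, 0.2248, 0.1524]
orientation: [0.641, -0.297, 0.642, 0.297]
ft_force: [0.3, -0.6, -0.1]
width: 0.554
```

Run:
```python
from h import *
o=get_obs(); C=cam("wrist",o); p,d=grab_frame("wrist"); cv2.imwrite("pics/w1.png",p)
print(o["time_s"],o["ee_pos"],o["q"].round(2),rot(o["orientation"]).round(3))
P=at_d(C,np.argwhere(d>0)[:,::-1],d[d>0]); m=(P[:,2]>.02)&(P[:,2]<.04)&(abs(P[:,0]-.432)<.04)&(abs(P[:,1]-.2265)<.04)
print(cv2.minAreaRect(P[m][:,:2].astype(np.float32)*1000), P[m].mean(0))
r=np.load("rack.npy");print(proj(C,[.432,.2265,.032]))
```

```text
1.2 [0.4331766  0.22484075 0.15239698] [ 0.46  0.26  1.89 -0.    0.99 -1.98] [[-0.    -0.762  0.647]
 [-0.001  0.647  0.762]
 [-1.    -0.001 -0.001]]
((431.706298828125, 231.4431610107422), (49.98443603515625, 21.61693000793457), 49.62277603149414) [0.4308803  0.23021057 0.03214348]
[[318.97202766 243.4373716 ]]
```

View pics/w1.png

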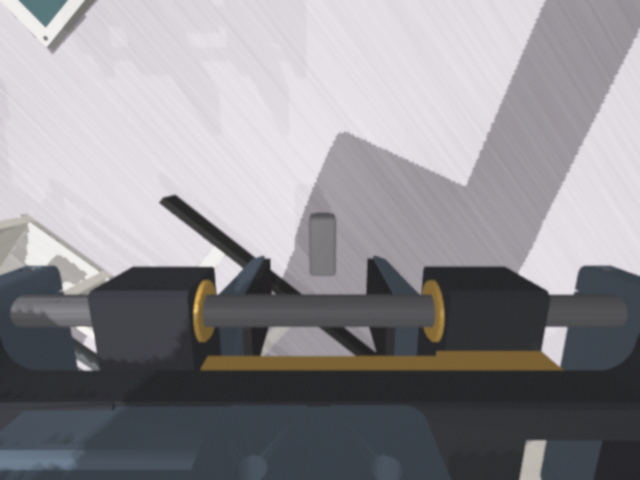

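Call:
{"fn": "drive_tool", "kwargs": {"steps": [-0.001, 0.004, -0.05, 0, -0.001, 0.004, -0.09, 0, -0.001, 0.004, -0.12, 0, -0.001, 0.004, -0.12, 0, -0.001, 0.004, -0.12, 0]}}

```text
time_s: 1.88
ee_pos: [0.4342, 0.227, 0.0319]
orientation: [0.642, -0.298, 0.642, 0.295]
ft_force: [0.0, 0.4, 0.3]
width: 0.556
```

Call:
{"fn": "drive_tool", "kwargs": {"steps": [0, 0, 0, 0, 0, 0, 0, 0, 0, 0, 0, 0, 0, 0, 0, 0], "hand": 0, "grip_force": 20}}

```text
time_s: 2.38
ee_pos: [0.4343, 0.2271, 0.0324]
orientation: [0.642, -0.298, 0.642, 0.295]
ft_force: [-0.5, -0.7, 5.2]
width: 0.242
```

Call:
{"fn": "drive_tool", "kwargs": {"steps": [0, 0, 0.06, 0, 0, 0, 0.12, 0, 0.02, -0.05, 0.12, -10, 0.04, -0.1, 0.12, -20, 0.05, -0.15, 0.12, -30, 0.07, -0.21, 0.12, -40, 0.09, -0.27, 0.12, -50, 0.1, -0.32, 0.12, -60]}}

```text
time_s: 3.38
ee_pos: [0.5349, -0.0952, 0.1522]
orientation: [0.703, 0.065, 0.705, -0.068]
ft_force: [0.1, 1.0, -0.4]
width: 0.237
```

Call:
{"fn": "drive_tool", "kwargs": {"steps": [0.015, -0.06, 0, -10, 0.03, -0.12, 0, -20, 0.04, -0.18, 0, -30, 0.05, -0.23, 0, -40, 0.05, -0.28, 0, -50, 0.05, -0.28, 0, -50]}}

```text
time_s: 4.12
ee_pos: [0.5841, -0.3788, 0.1509]
orientation: [0.608, 0.358, 0.61, -0.36]
ft_force: [-0.6, 0.1, -0.5]
width: 0.238
```

Run:
```python
from h import *
o=get_obs(); C=cam("wrist",o); p,d=grab_frame("wrist"); cv2.imwrite("pics/w2.png",p)
print(o["time_s"],o["ee_pos"],o["q"].round(2),o["width"],rot(o["orientation"]).round(3))
```

```text
4.125 [ 0.58409084 -0.3787904   0.15093813] [-0.59  0.57  1.38 -0.    1.2  -1.09] 0.2379480358921703 [[-0.004  0.875  0.485]
 [-0.001  0.485 -0.875]
 [-1.    -0.004 -0.001]]
```

View pics/w2.png

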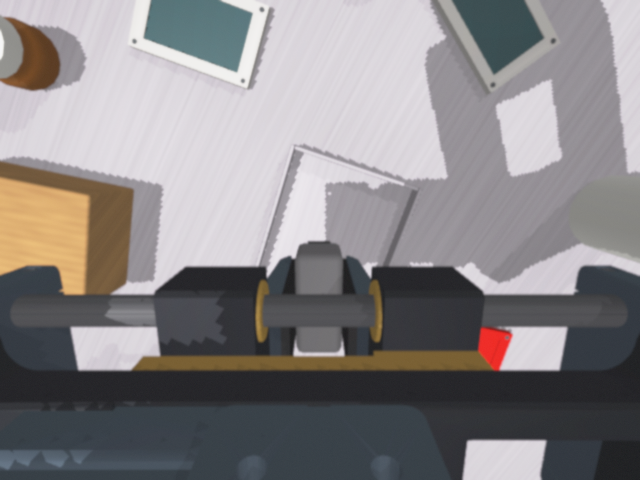

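Call:
{"fn": "drive_tool", "kwargs": {"steps": [0.006, 0.002, -0.05, 0, 0.006, 0.002, -0.09, 0, 0.006, 0.002, -0.113, 0, 0.006, 0.002, -0.113, 0, 0.006, 0.002, -0.113, 0]}}

```text
time_s: 4.8
ee_pos: [0.5906, -0.3737, 0.0389]
orientation: [0.609, 0.357, 0.611, -0.358]
ft_force: [0.1, 0.5, -0.1]
width: 0.24
```

Call:
{"fn": "drive_tool", "kwargs": {"steps": [0, 0, 0, 0, 0, 0, 0, 0, 0, 0, 0.06, 0, 0, 0, 0.12, 0, 0, 0, 0.12, 0], "hand": 0.5}}

```text
time_s: 5.42
ee_pos: [0.5933, -0.3756, 0.1661]
orientation: [0.613, 0.357, 0.607, -0.359]
ft_force: [0.1, 0.7, -0.8]
width: 0.5
```

Run:
```python
from meas import *
o=get_obs(); C=cam("wrist",o); p,d=grab_frame("wrist"); cv2.imwrite("pics/w3.png",p)
print(o["time_s"],o["ee_pos"],o["q"].round(2),o["width"])
for x in panels(p,C): print(x)
C=cam("top"); p,d=grab_frame("top"); cv2.imwrite("pics/t3.png",p)
for x in panels(p,C): print(x)
```

```text
5.425 [ 0.59328901 -0.37557919  0.16610442] [-0.58  0.56  1.35 -0.    1.22 -1.09] 0.5004447804645733
(array([ 0.6201, -0.1646]), np.float64(157.1), [np.float64(0.041), np.float64(0.063)], (477.1949462890625, 22.426498413085938))
(array([ 0.6141, -0.1647]), np.float64(156.0), [np.float64(0.07), np.float64(0.039)], (358.81610107421875, 177.4362335205078))
```

View pics/w3.png

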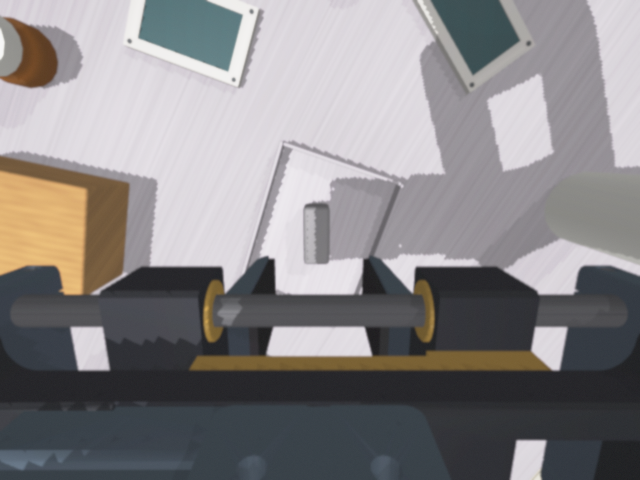

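Call:
{"fn": "drive_tool", "kwargs": {"steps": [0.003, 0.05, 0, 10, 0.01, 0.1, 0, 20, 0.015, 0.16, 0, 30, 0.021, 0.21, 0, 37, 0.021, 0.21, 0, 37, 0.021, 0.21, 0, 37], "hand": 1}}

```text
time_s: 6.28
ee_pos: [0.6109, -0.164, 0.1586]
orientation: [0.691, 0.145, 0.693, -0.147]
ft_force: [-0.2, -0.3, -1.0]
width: 0.999
```

```bash
cat > wl.py <<'E'
from meas import *
import sys
o=get_obs(); C=cam("wrist",o); p,d=grab_frame("wrist"); cv2.imwrite(f"pics/{sys.argv[1]}.png",p)
t=rot(o["orientation"]); print(o["time_s"],o["ee_pos"].round(4),"w",round(o["width"],3),"jaw",np.degrees(np.arctan2(t[1,1],t[0,1])).round(1),"q",o["q"].round(2))
print("tool x",t[:,0].round(3))
for x in panels(p,C): print(x)
E
python3 wl.py w4
```

```text
6.275 [ 0.6109 -0.164   0.1586] w 0.999 jaw 66.2 q [-0.28  0.47  1.54 -0.    1.14 -1.43]
tool x [-0.004 -0.002 -1.   ]
(array([ 0.6336, -0.1653]), np.float64(157.2), [np.float64(0.03), np.float64(0.032)], (326.5, 260.0))
```

View pics/w4.png

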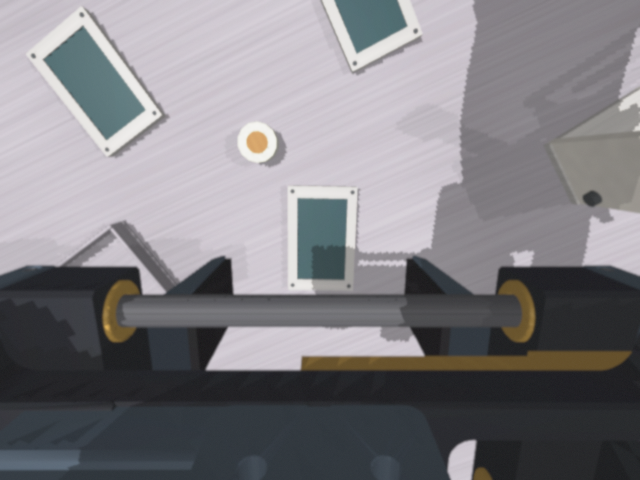

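```bash
sed -i 's/hsv\[...,2\]<110/hsv[...,2]<150/' meas.py
cat > quad.py <<'E'
from h import *
import sys
def quad(o,pts,z=.008):
    w=at_z(cam("wrist",o),pts,z)[:,:2]; c=w.mean(0); l=(w[2]+w[3]-w[0]-w[1])/2
    print("c",c.round(4),"len",np.linalg.norm(l).round(4),"wid",np.linalg.norm((w[1]+w[2]-w[0]-w[3])/2).round(4),"ang",np.degrees(np.arctan2(l[1],l[0])).round(1)%180)
E
python3 - <<'E'
from quad import *
quad(get_obs(),[(289,186),(357,188),(353,291),(288,289)])
E
python3 wl.py w5
```

```text
c [ 0.6151 -0.1625] len 0.0948 wid 0.0597 ang 155.0
6.325 [ 0.611  -0.1647  0.1588] w 1.004 jaw 66.1 q [-0.28  0.47  1.54 -0.    1.14 -1.43]
tool x [-0.004 -0.002 -1.   ]
(array([ 0.4666, -0.0549]), np.float64(86.6), [np.float64(0.041), np.float64(0.039)], (372.0926513671875, 14.335622787475586))
(array([ 0.4222, -0.2779]), np.float64(11.9), [np.float64(0.04), np.float64(0.071)], (94.84674835205078, 82.62722778320312))
(array([ 0.6142, -0.1614]), np.float64(157.2), [np.float64(0.039), np.float64(0.07)], (322.5, 238.0))
```

Call:
{"fn": "drive_tool", "kwargs": {"steps": [0.004, 0.001, -0.05, 0, 0.004, 0.001, -0.1, 0, 0.004, 0.001, -0.129, 0, 0.004, 0.001, -0.129, 0, 0.004, 0.001, -0.129, 0]}}

```text
time_s: 7.0
ee_pos: [0.6151, -0.1652, 0.0301]
orientation: [0.691, 0.146, 0.693, -0.148]
ft_force: [0.2, -0.2, 0.2]
width: 1.0
```

Call:
{"fn": "drive_tool", "kwargs": {"steps": [0, 0, -0.001, 0, 0, 0, -0.001, 0, 0, 0, -0.001, 0, 0, 0, -0.001, 0, 0, 0, -0.001, 0], "hand": 0, "grip_force": 25}}

```text
time_s: 7.62
ee_pos: [0.6152, -0.165, 0.0294]
orientation: [0.691, 0.146, 0.693, -0.148]
ft_force: [0.1, 0.9, 1.6]
width: 0.656
```

Call:
{"fn": "drive_tool", "kwargs": {"steps": [0, 0, 0.06, 0, 0, 0, 0.12, 0, 0, 0, 0.12, 0]}}

```text
time_s: 8.0
ee_pos: [0.6182, -0.1659, 0.155]
orientation: [0.695, 0.146, 0.688, -0.148]
ft_force: [0.3, 0.2, -1.9]
width: 0.652
```

```bash
python3 wl.py w6
python3 - <<'E'
from h import *
r=np.load("rack.npy")
Rm=np.array([[np.cos(r[2]),-np.sin(r[2])],[np.sin(r[2]),np.cos(r[2])]])
for x in (-90,-10,70):
  for y in (-200,-95,-50,-3,): print(x,y,(r[:2]+Rm@np.array([x,y])/1000).round(4))
E
```

```text
8.0 [ 0.6182 -0.1659  0.155 ] w 0.652 jaw 66.0 q [-0.28  0.48  1.54 -0.    1.12 -1.43]
tool x [ 0.008 -0.006 -1.   ]
(array([ 0.4731, -0.0547]), np.float64(86.0), [np.float64(0.041), np.float64(0.026)], (374.11370849609375, 6.608116149902344))
(array([ 0.422, -0.278]), np.float64(11.8), [np.float64(0.04), np.float64(0.072)], (85.2320785522461, 69.02729797363281))
(array([ 0.6362, -0.1723]), np.float64(66.1), [np.float64(0.073), np.float64(0.067)], (319.0, 256.0))
(array([ 0.7124, -0.2024]), np.float64(65.1), [np.float64(0.022), np.float64(0.065)], (322.4678955078125, 338.991455078125))
-90 -200 [0.3422 0.3191]
-90 -95 [0.4459 0.336 ]
-90 -50 [0.4903 0.3432]
-90 -3 [0.5367 0.3508]
-10 -200 [0.3551 0.2402]
-10 -95 [0.4587 0.257 ]
-10 -50 [0.5032 0.2643]
-10 -3 [0.5495 0.2718]
70 -200 [0.368  0.1612]
70 -95 [0.4716 0.1781]
70 -50 [0.516  0.1853]
70 -3 [0.5624 0.1929]
```

View pics/w6.png

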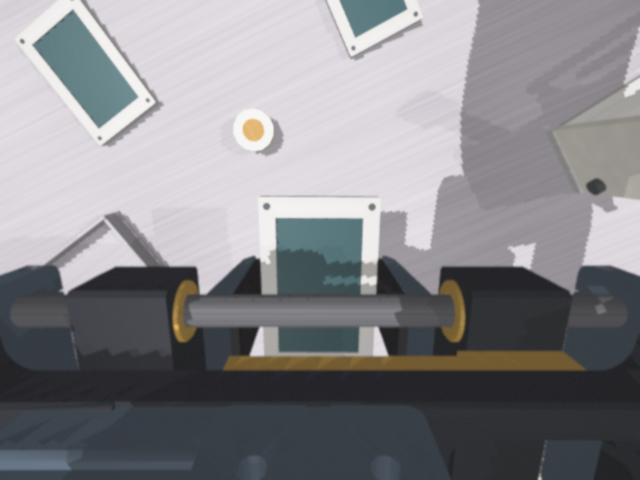

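Call:
{"fn": "drive_tool", "kwargs": {"steps": [-0.005, 0.01, 0.06, 0, -0.015, 0.06, 0.075, 6, -0.03, 0.12, 0.075, 12, -0.045, 0.18, 0.075, 18, -0.06, 0.24, 0.075, 24, -0.075, 0.3, 0.075, 30, -0.09, 0.36, 0.075, 33, -0.105, 0.42, 0.075, 33]}}

```text
time_s: 9.05
ee_pos: [0.5095, 0.256, 0.2243]
orientation: [0.705, -0.057, 0.705, 0.054]
ft_force: [0.6, 1.1, -0.7]
width: 0.657
```

Call:
{"fn": "drive_tool", "kwargs": {"steps": [-0.012, 0.05, 0, 0, -0.023, 0.095, 0, 0, -0.023, 0.095, -0.02, 0, -0.023, 0.095, -0.04, 0, -0.023, 0.095, -0.04, 0]}}

```text
time_s: 9.68
ee_pos: [0.4845, 0.3499, 0.1805]
orientation: [0.702, -0.059, 0.708, 0.053]
ft_force: [0.2, 0.1, -1.6]
width: 0.65
```

```bash
python3 wl.py w7
python3 - <<'E'
from h import *
p,d=grab_frame("scene"); cv2.imwrite("pics/s7.png",p)
E
```

```text
9.675 [0.4845 0.3499 0.1805] w 0.65 jaw 99.1 q [ 0.61  0.4   1.59 -0.    1.16 -1.12]
tool x [-0.007 -0.009 -1.   ]
(array([0.5088, 0.3547]), np.float64(99.2), [np.float64(0.074), np.float64(0.08)], (318.9999694824219, 256.5))
(array([0.5953, 0.3681]), np.float64(99.4), [np.float64(0.025), np.float64(0.079)], (318.4999694824219, 338.9999694824219))
```

View pics/w7.png

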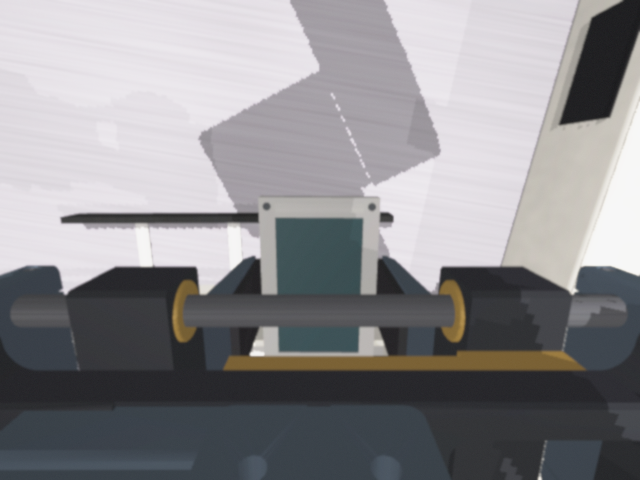

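View pics/s7.png

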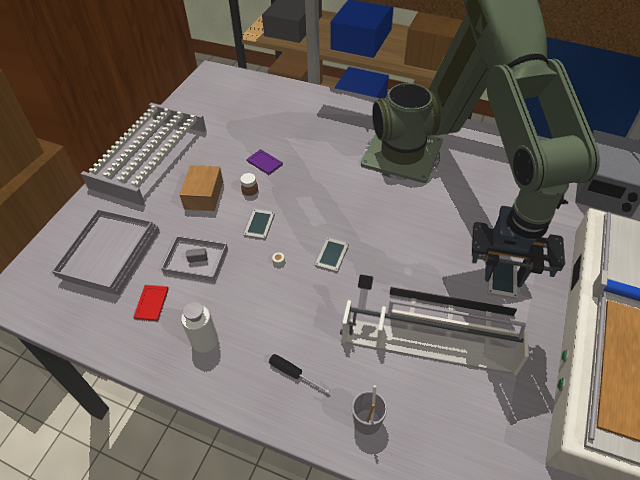

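Run:
```python
from h import *
o=get_obs(); C=cam("wrist",o)
r=np.load("rack.npy"); Rm=np.array([[np.cos(r[2]),-np.sin(r[2])],[np.sin(r[2]),np.cos(r[2])]])
rk=lambda P:((P[:,:2]-r[:2])@Rm*1000).round(1)
w=at_z(C,[(62,217.5),(393,217.5)],.025);print("rail ends rack",rk(w), "len",np.linalg.norm(w[0]-w[1]))
Ct=cam("top");p,d=grab_frame("top")
vv,uu=np.mgrid[80:400:2,0:120:2]; P=at_d(Ct,np.c_[uu.ravel(),vv.ravel()],d[80:400:2,0:120:2].ravel()); q=rk(P)
m=(q[:,0]<-165)&(P[:,2]>.05)&(P[:,2]<.5)&(q[:,1]<60)&(q[:,1]>-150)
for y in range(-150,60,30):
    k=m&(q[:,1]>=y)&(q[:,1]<y+30)
    if k.any(): i=np.argmax(np.where(k,q[:,0],-1e9)); print(y,q[i],P[i,2].round(3),"maxz",P[k,2].max().round(3))
print(rk(o["ee_pos"][None]), "panel held corners", )
```

```text
rail ends rack [[ 133.7  -69.1]
 [-166.5  -68.6]] len 0.30019988664725233
-90 [-180.1  -60.5] 0.278 maxz 0.278
-60 [-168.6  -55.4] 0.28 maxz 0.282
-30 [-274.5  -14.6] 0.101 maxz 0.104
0 [-274.6    6.9] 0.099 maxz 0.105
[[-98.1 -52.8]] panel held corners
```

Call:
{"fn": "drive_tool", "kwargs": {"steps": [0.006, -0.005, -0.05, 0, 0.006, -0.005, -0.09, 0, 0.006, -0.005, -0.117, 0, 0.006, -0.005, -0.117, 0]}}

```text
time_s: 10.32
ee_pos: [0.4919, 0.3451, 0.0658]
orientation: [0.703, -0.058, 0.706, 0.053]
ft_force: [-0.4, -0.2, -1.4]
width: 0.653
```

```bash
python3 wl.py w8
python3 - <<'E'
from h import *
p,d=grab_frame("scene"); cv2.imwrite("pics/s8.png",cv2.resize(p[200:380,330:580],None,fx=3.2,fy=3.2,interpolation=cv2.INTER_CUBIC))
E
```

```text
10.325 [0.4919 0.3451 0.0658] w 0.653 jaw 99.0 q [ 0.59  0.52  1.73 -0.    0.91 -1.13]
tool x [-0.004 -0.007 -1.   ]
(array([0.4845, 0.3453]), np.float64(99.1), [np.float64(0.047), np.float64(0.05)], (318.4999694824219, 256.5))
(array([0.5399, 0.3542]), np.float64(99.2), [np.float64(0.051), np.float64(0.016)], (318.5, 339.0))
```

View pics/s8.png

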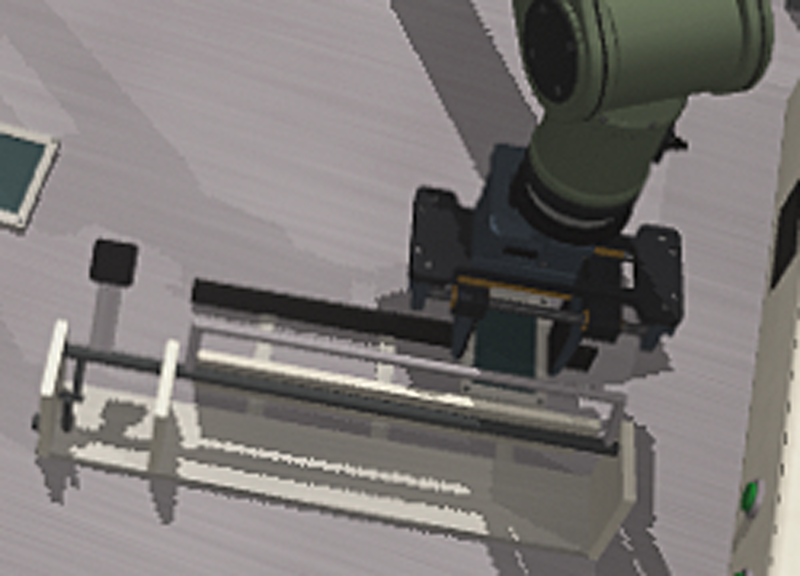

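Call:
{"fn": "drive_tool", "kwargs": {"steps": [0, 0, -0.004, 0, 0, 0, -0.008, 0, 0, 0, -0.008, 0, 0, 0, -0.008, 0]}}

```text
time_s: 10.92
ee_pos: [0.4936, 0.3464, 0.0606]
orientation: [0.705, -0.057, 0.705, 0.054]
ft_force: [-0.4, 0.4, -1.2]
width: 0.653
```

Call:
{"fn": "drive_tool", "kwargs": {"steps": [-0.001, -0.001, -0.005, 0, -0.001, -0.001, -0.005, 0, -0.001, -0.001, -0.005, 0]}}

```text
time_s: 11.3
ee_pos: [0.4926, 0.3454, 0.0555]
orientation: [0.705, -0.057, 0.705, 0.054]
ft_force: [0.2, -0.7, -1.8]
width: 0.654
```

Call:
{"fn": "drive_tool", "kwargs": {"steps": [0, 0, 0, 0, 0, 0, 0, 0, 0, 0, 0, 0, 0, 0, 0.05, 0, 0, 0, 0.11, 0, 0, 0, 0.11, 0], "hand": 0.85}}

```text
time_s: 12.05
ee_pos: [0.4952, 0.3472, 0.1711]
orientation: [0.709, -0.055, 0.701, 0.056]
ft_force: [0.1, 0.3, 0.2]
width: 0.853
```

```bash
python3 wl.py w9
```

```text
12.05 [0.4952 0.3472 0.1711] w 0.853 jaw 99.0 q [ 0.59  0.41  1.6  -0.    1.12 -1.13]
tool x [ 0.011  0.003 -1.   ]
(array([0.4949, 0.3474]), np.float64(10.0), [np.float64(0.044), np.float64(0.063)], (316.5, 230.0))
```

View pics/w9.png

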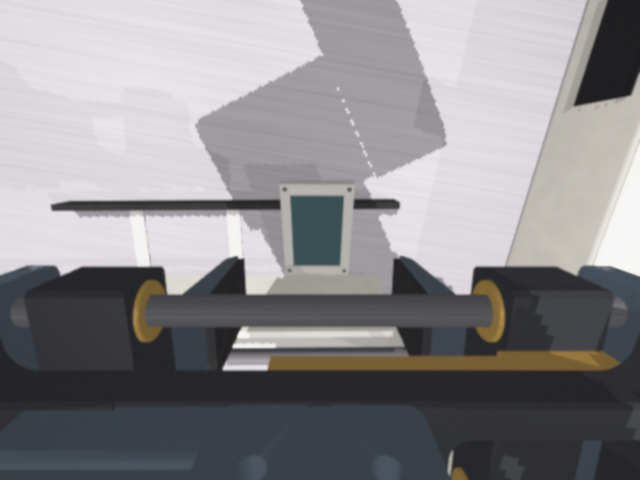

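Call:
{"fn": "drive_tool", "kwargs": {"steps": [-0.04, -0.007, 0, 0, -0.079, -0.013, 0, 0, -0.079, -0.013, -0.05, 0, -0.079, -0.013, -0.1, 0, -0.079, -0.013, -0.122, 0, -0.079, -0.013, -0.122, 0, -0.079, -0.013, -0.122, 0], "hand": 0}}

```text
time_s: 12.98
ee_pos: [0.4148, 0.3333, 0.0462]
orientation: [0.707, -0.056, 0.703, 0.055]
ft_force: [-0.2, -0.9, 0.7]
width: 0.114
```

```bash
cat >> h.py <<'E'
r_=np.load("rack.npy"); RM=np.array([[np.cos(r_[2]),-np.sin(r_[2])],[np.sin(r_[2]),np.cos(r_[2])]])
def rk(P): return ((np.atleast_2d(P)[:,:2]-r_[:2])@RM*1000).round(1)
def shift(x,y): return (RM@np.array([x,y])/1000).round(4)
E
python3 wl.py w10;  python3 -c "
from h import *
print(rk(get_obs()['ee_pos']))"
```

```text
12.975 [0.4148 0.3333 0.0462] w 0.114 jaw 99.0 q [ 0.66  0.45  1.92 -0.01  0.77 -1.07]
tool x [ 0.006  0.    -1.   ]
[[ -92.4 -125.8]]
```

View pics/w10.png

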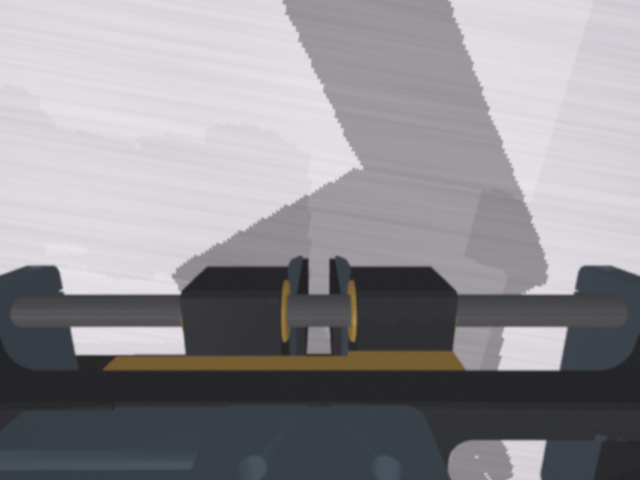

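Call:
{"fn": "drive_tool", "kwargs": {"steps": [0.008, 0.001, 0.001, 0, 0.014, 0.002, 0.001, 0, 0.018, 0.003, 0.002, 0, 0.022, 0.0035, 0.003, 0, 0.025, 0.004, 0.004, 0]}}

```text
time_s: 13.65
ee_pos: [0.4356, 0.3358, 0.0497]
orientation: [0.704, -0.056, 0.706, 0.054]
ft_force: [-12.6, 0.6, 2.9]
width: 0.006
```

```bash
python3 wl.py w11;  python3 -c "
from h import *
print(rk(get_obs()['ee_pos']))
p,d=grab_frame('top');cv2.imwrite('pics/t11.png',cv2.resize(p[130:280,60:260],None,fx=3.5,fy=3.5))"
```

```text
13.65 [0.4356 0.3358 0.0497] w 0.006 jaw 98.9 q [ 0.64  0.47  1.87 -0.    0.81 -1.09]
tool x [-0.004 -0.004 -1.   ]
[[ -91.5 -105.3]]
```

View pics/t11.png

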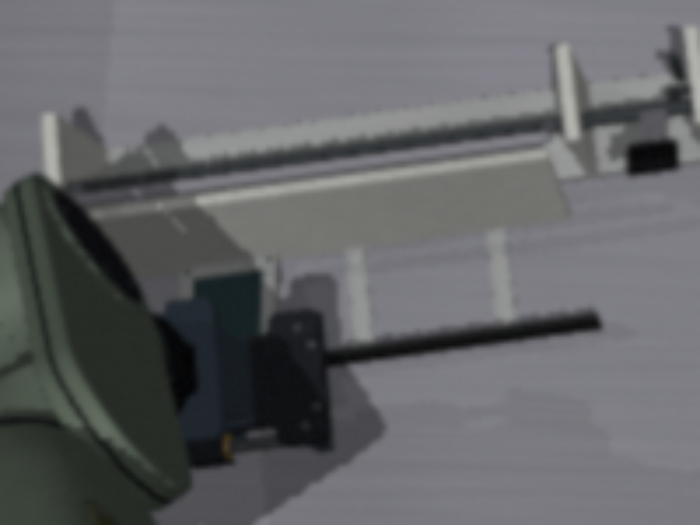

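Call:
{"fn": "drive_tool", "kwargs": {"steps": [-0.006, -0.001, -0.002, 0, -0.006, -0.001, -0.007, 0, -0.002, 0, -0.007, 0, 0.002, 0, -0.007, 0, 0.002, 0, -0.007, 0]}}

```text
time_s: 14.38
ee_pos: [0.4351, 0.3354, 0.0423]
orientation: [0.701, -0.056, 0.709, 0.053]
ft_force: [-8.0, 2.3, 2.5]
width: 0.007
```

Call:
{"fn": "drive_tool", "kwargs": {"steps": [0.0025, 0, 0.004, 0, 0.0045, 0.0005, 0.008, 0, 0.006, 0.001, 0.0115, 0, 0.008, 0.001, 0.015, 0]}}

```text
time_s: 14.88
ee_pos: [0.4408, 0.336, 0.0571]
orientation: [0.699, -0.056, 0.711, 0.052]
ft_force: [-7.9, 1.1, 3.7]
width: 0.0
```

```bash
python3 wl.py w12;  python3 -c "
from h import *
print(rk(get_obs()['ee_pos']))"
```

```text
14.875 [0.4408 0.336  0.0571] w 0.0 jaw 98.8 q [ 0.63  0.47  1.84  0.01  0.85 -1.1 ]
tool x [-0.016 -0.007 -1.   ]
[[-90.9 -99.7]]
```

View pics/w12.png

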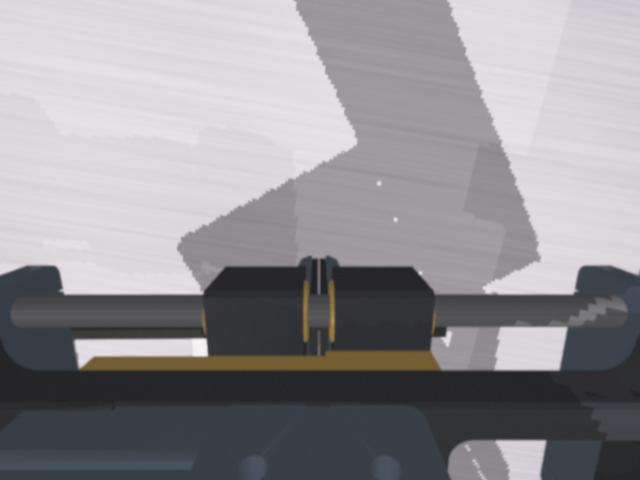

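```bash
python3 -c "
from h import *
p,d=grab_frame('scene');cv2.imwrite('pics/s12.png',cv2.resize(p[200:380,380:560],None,fx=3.3,fy=3.3,interpolation=cv2.INTER_CUBIC))
o=get_obs();print(o['ft_force'],o['wrist_torque'])"
```

```text
[-7.98233169  2.01600219  2.85975875] [0.12026875 1.36313147 0.04757959]
```

View pics/s12.png

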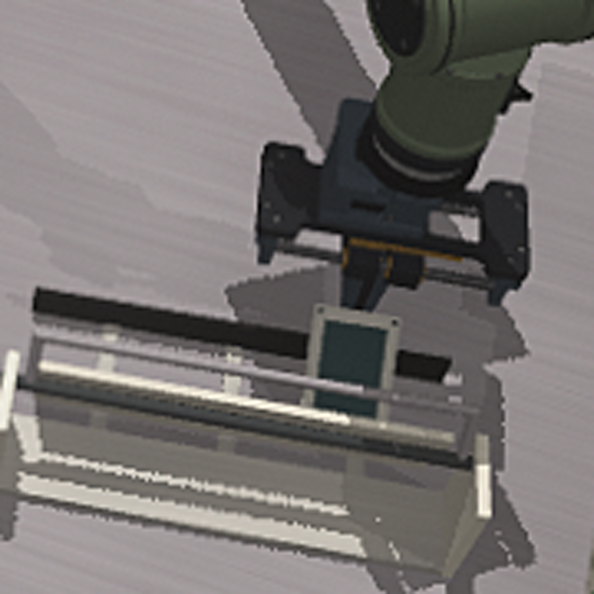

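```bash
cat > prof.py <<'E'
from h import *
def prof(xs,cams=('scene',)):
    for n in cams:
        C=cam(n); p,d=grab_frame(n); ok=np.argwhere(d>0)[:,::-1]; P=at_d(C,ok,d[d>0])
        q=(P[:,:2]-r_[:2])@RM*1000
        for x in xs:
            m=(abs(q[:,0]-x)<12)&(q[:,1]>-125)&(q[:,1]<40)&(P[:,2]>.003)&(P[:,2]<.13)
            yz=np.c_[q[m,1],P[m,2]*1000]; yz=yz[np.argsort(yz[:,0])]
            print(n,x,[tuple(np.median(yz[(yz[:,0]>=a)&(yz[:,0]<a+8)],0).round(0).astype(int)) for a in range(-125,40,8) if ((yz[:,0]>=a)&(yz[:,0]<a+8)).sum()>2])
E
python3 -c "
from prof import *
prof([-115,-92,-70])"
```

```text
scene -115 [(np.int64(-79), np.int64(53)), (np.int64(-71), np.int64(51)), (np.int64(-65), np.int64(48)), (np.int64(-59), np.int64(43)), (np.int64(-49), np.int64(37)), (np.int64(-41), np.int64(31)), (np.int64(-35), np.int64(28)), (np.int64(-24), np.int64(21)), (np.int64(-18), np.int64(19)), (np.int64(10), np.int64(10)), (np.int64(13), np.int64(6)), (np.int64(24), np.int64(74)), (np.int64(29), np.int64(9)), (np.int64(38), np.int64(9))]
scene -92 [(np.int64(-102), np.int64(45)), (np.int64(-86), np.int64(62)), (np.int64(-82), np.int64(69)), (np.int64(-73), np.int64(51)), (np.int64(-64), np.int64(48)), (np.int64(-59), np.int64(42)), (np.int64(-49), np.int64(36)), (np.int64(-41), np.int64(31)), (np.int64(-36), np.int64(29)), (np.int64(-23), np.int64(21)), (np.int64(-18), np.int64(17)), (np.int64(10), np.int64(7)), (np.int64(13), np.int64(9)), (np.int64(25), np.int64(73)), (np.int64(29), np.int64(10)), (np.int64(38), np.int64(9))]
scene -70 [(np.int64(-114), np.int64(23)), (np.int64(-103), np.int64(43)), (np.int64(-95), np.int64(61)), (np.int64(-89), np.int64(76)), (np.int64(-81), np.int64(66)), (np.int64(-73), np.int64(51)), (np.int64(-65), np.int64(48)), (np.int64(-59), np.int64(43)), (np.int64(-48), np.int64(37)), (np.int64(-41), np.int64(32)), (np.int64(-35), np.int64(30)), (np.int64(-24), np.int64(22)), (np.int64(-18), np.int64(18)), (np.int64(11), np.int64(6)), (np.int64(12), np.int64(13)), (np.int64(24), np.int64(74)), (np.int64(29), np.int64(8)), (np.int64(38), np.int64(9))]
```

Call:
{"fn": "drive_tool", "kwargs": {"steps": [0.0025, 0, 0.0035, 0, 0.0055, 0.001, 0.007, 0, 0.008, 0.001, 0.0105, 0, 0.0105, 0.0015, 0.0135, 0, 0.0135, 0.002, 0.0165, 0, 0.0165, 0.0025, 0.0195, 0, 0.0195, 0.003, 0.0225, 0, 0.0225, 0.0035, 0.025, 0]}}

```text
time_s: 16.02
ee_pos: [0.4642, 0.3397, 0.0825]
orientation: [0.7, -0.056, 0.71, 0.052]
ft_force: [-1.3, -0.1, 0.4]
width: 0.007
```

```bash
python3 -c "
from prof import *
print(rk(get_obs()['ee_pos']))
prof([-115,-70])"
```

```text
[[-90.7 -76.3]]
scene -115 [(np.int64(-56), np.int64(81)), (np.int64(-49), np.int64(75)), (np.int64(-41), np.int64(64)), (np.int64(-33), np.int64(54)), (np.int64(-27), np.int64(46)), (np.int64(-16), np.int64(29)), (np.int64(-11), np.int64(26)), (np.int64(9), np.int64(9)), (np.int64(13), np.int64(6)), (np.int64(24), np.int64(74)), (np.int64(28), np.int64(10)), (np.int64(38), np.int64(10))]
scene -70 [(np.int64(-115), np.int64(4)), (np.int64(-88), np.int64(65)), (np.int64(-78), np.int64(70)), (np.int64(-72), np.int64(28)), (np.int64(-66), np.int64(18)), (np.int64(-57), np.int64(84)), (np.int64(-48), np.int64(76)), (np.int64(-40), np.int64(65)), (np.int64(-32), np.int64(53)), (np.int64(-27), np.int64(45)), (np.int64(-17), np.int64(30)), (np.int64(-12), np.int64(26)), (np.int64(10), np.int64(7)), (np.int64(12), np.int64(13)), (np.int64(25), np.int64(74)), (np.int64(29), np.int64(10)), (np.int64(38), np.int64(10))]
```

Call:
{"fn": "drive_tool", "kwargs": {"steps": [0.0045, 0.001, 0.0035, 0, 0.0095, 0.0015, 0.0065, 0, 0.0145, 0.0025, 0.009, 0, 0.02, 0.0035, 0.0115, 0, 0.0255, 0.004, 0.014, 0, 0.031, 0.005, 0.016, 0, 0.0365, 0.006, 0.0175, 0, 0.042, 0.007, 0.019, 0]}}

```text
time_s: 17.08
ee_pos: [0.5072, 0.347, 0.1019]
orientation: [0.7, -0.056, 0.71, 0.052]
ft_force: [1.0, -0.7, 0.2]
width: 0.005
```

Call:
{"fn": "drive_tool", "kwargs": {"steps": [0.0045, 0.0005, 0.001, 0, 0.009, 0.0015, 0.0015, 0, 0.013, 0.002, 0.002, 0, 0.017, 0.003, 0.002, 0, 0.019, 0.003, 0.002, 0]}}

```text
time_s: 17.7
ee_pos: [0.5264, 0.35, 0.1038]
orientation: [0.7, -0.056, 0.71, 0.052]
ft_force: [0.1, 0.0, 0.4]
width: 0.005
```

```bash
python3 -c "
from prof import *
print(rk(get_obs()['ee_pos']))
prof([-115,-70])"
```

```text
[[-90.9 -13.3]]
scene -115 [(np.int64(9), np.int64(10)), (np.int64(14), np.int64(5)), (np.int64(24), np.int64(77)), (np.int64(29), np.int64(10)), (np.int64(38), np.int64(8))]
scene -70 [(np.int64(-70), np.int64(24)), (np.int64(-67), np.int64(17)), (np.int64(-32), np.int64(5)), (np.int64(-8), np.int64(101)), (np.int64(0), np.int64(112)), (np.int64(7), np.int64(55)), (np.int64(13), np.int64(17)), (np.int64(24), np.int64(85)), (np.int64(30), np.int64(10)), (np.int64(38), np.int64(9))]
```

Call:
{"fn": "drive_tool", "kwargs": {"steps": [-0.03, -0.005, 0.02, 0, -0.06, -0.03, 0.06, 0, -0.09, -0.08, 0.1, 0, -0.1, -0.13, 0.1, 0, -0.1, -0.18, 0.1, 0, -0.1, -0.22, 0.1, 0, -0.1, -0.26, 0.1, 0], "hand": 1}}

```text
time_s: 18.62
ee_pos: [0.4263, 0.0886, 0.2041]
orientation: [0.7, -0.056, 0.71, 0.052]
ft_force: [0.3, 0.8, 0.4]
width: 0.745
```

```bash
python3 -c "
from meas import *
C=cam('top')
p,d=grab_frame('top');cv2.imwrite('pics/t13.png',p)
for x in panels(p,C): print(x)
p,d=grab_frame('scene');cv2.imwrite('pics/s13.png',cv2.resize(p[200:380,330:580],None,fx=3.2,fy=3.2,interpolation=cv2.INTER_CUBIC))"; python3 wl.py w13
```

```text
(array([0.5541, 0.3663]), np.float64(99.2), [np.float64(0.056), np.float64(0.035)], (118.45632934570312, 198.17247009277344))
(array([0.4954, 0.0849]), np.float64(9.8), [np.float64(0.019), np.float64(0.102)], (244.5520782470703, 227.29579162597656))
(array([ 0.4494, -0.0586]), np.float64(1.2), [np.float64(0.037), np.float64(0.068)], (309.5, 249.5))
(array([ 0.423 , -0.2807]), np.float64(9.5), [np.float64(0.039), np.float64(0.07)], (411.2835998535156, 263.77349853515625))
18.725 [0.426  0.0873 0.204 ] w 0.828 jaw 98.5 q [ 0.18  0.13  1.91 -0.    1.11 -1.54]
tool x [-0.013 -0.007 -1.   ]
(array([ 0.4487, -0.0559]), np.float64(0.9), [np.float64(0.073), np.float64(0.039)], (176.54356384277344, 229.06192016601562))
```

View pics/t13.png

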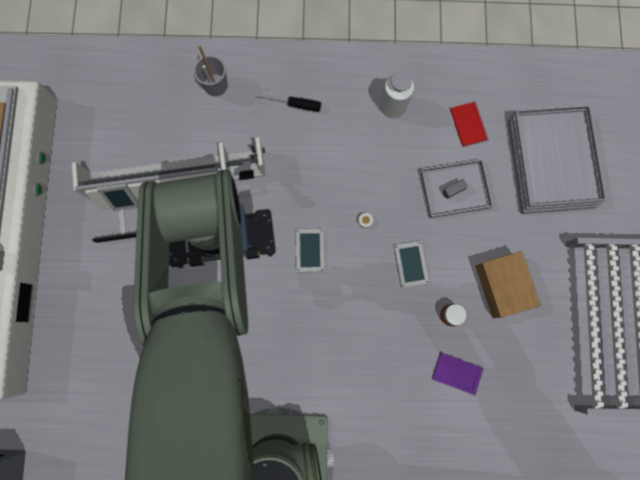

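View pics/s13.png

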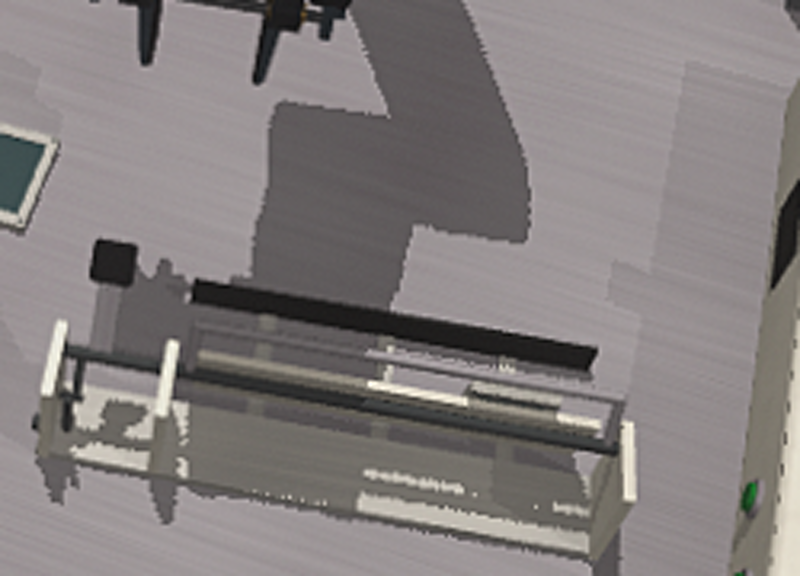

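Call:
{"fn": "drive_tool", "kwargs": {"steps": [0.01, -0.05, -0.01, -3, 0.018, -0.1, -0.03, -6, 0.023, -0.144, -0.045, -7.5, 0.023, -0.144, -0.045, -7.5, 0.023, -0.144, -0.045, -7.5, 0.023, -0.144, -0.045, -7.5]}}

```text
time_s: 19.52
ee_pos: [0.4497, -0.0538, 0.1595]
orientation: [0.703, -0.008, 0.712, 0.006]
ft_force: [0.2, 0.6, -0.3]
width: 0.999
```

```bash
python3 wl.py w14
```

```text
19.525 [ 0.4497 -0.0538  0.1595] w 0.999 jaw 91.2 q [-0.14  0.21  1.94 -0.01  1.   -1.73]
tool x [-0.013 -0.003 -1.   ]
(array([ 0.4231, -0.2783]), np.float64(10.4), [np.float64(0.04), np.float64(0.076)], (61.75267028808594, 201.60855102539062))
(array([ 0.4486, -0.0555]), np.float64(3.7), [np.float64(0.04), np.float64(0.071)], (315.27532958984375, 235.85955810546875))
```

View pics/w14.png

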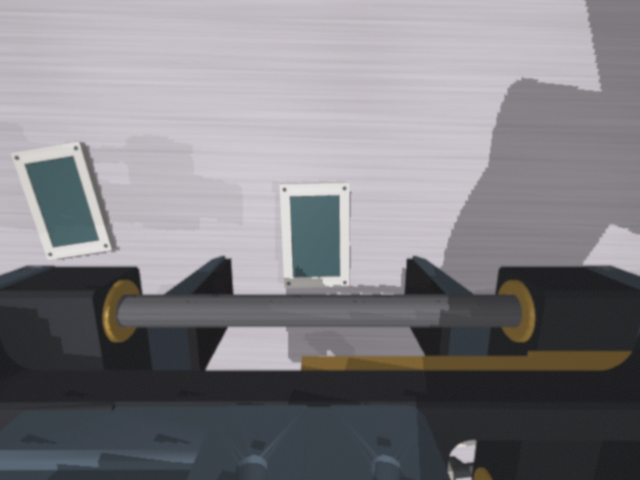

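Call:
{"fn": "drive_tool", "kwargs": {"steps": [-0.001, -0.003, -0.05, 0, -0.001, -0.003, -0.1, 0, -0.001, -0.003, -0.13, 0, -0.001, -0.003, -0.13, 0, -0.001, -0.003, -0.13, 0]}}

```text
time_s: 20.2
ee_pos: [0.4494, -0.0565, 0.0305]
orientation: [0.703, -0.009, 0.711, 0.006]
ft_force: [-0.3, 0.2, -0.2]
width: 1.002
```

Call:
{"fn": "drive_tool", "kwargs": {"steps": [0, 0, -0.001, 0, 0, 0, -0.001, 0, 0, 0, -0.001, 0, 0, 0, -0.001, 0, 0, 0, -0.001, 0], "hand": 0, "grip_force": 25}}

```text
time_s: 20.82
ee_pos: [0.4496, -0.0566, 0.0299]
orientation: [0.703, -0.009, 0.711, 0.006]
ft_force: [-0.8, -0.4, 5.5]
width: 0.655
```

Call:
{"fn": "drive_tool", "kwargs": {"steps": [0, 0, 0.06, 0, 0, 0, 0.12, 0, 0, 0, 0.15, 0, 0, 0, 0.15, 0]}}

```text
time_s: 21.32
ee_pos: [0.4507, -0.0568, 0.1816]
orientation: [0.705, -0.009, 0.709, 0.006]
ft_force: [0.2, 0.6, -1.8]
width: 0.653
```

```bash
python3 wl.py w15
```

```text
21.325 [ 0.4507 -0.0568  0.1816] w 0.653 jaw 91.2 q [-0.15  0.18  1.91 -0.01  1.05 -1.74]
tool x [-0.006 -0.004 -1.   ]
(array([ 0.4229, -0.2783]), np.float64(10.2), [np.float64(0.04), np.float64(0.075)], (82.27523803710938, 196.4174346923828))
(array([ 0.4755, -0.0563]), np.float64(91.4), [np.float64(0.079), np.float64(0.073)], (317.5, 256.0))
(array([ 0.5639, -0.0527]), np.float64(91.4), [np.float64(0.078), np.float64(0.025)], (319.0, 339.0))
```

View pics/w15.png

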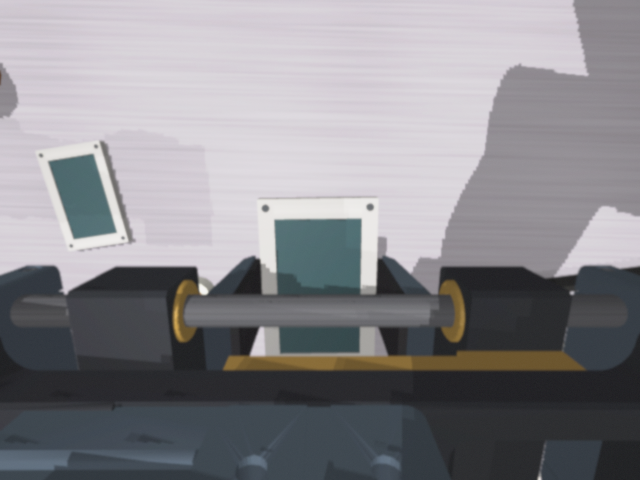

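Call:
{"fn": "drive_tool", "kwargs": {"steps": [0.0, 0.06, 0, 3, 0.01, 0.12, 0, 6, 0.02, 0.18, 0, 8, 0.035, 0.24, 0, 8, 0.05, 0.29, 0, 8, 0.055, 0.324, 0, 8, 0.055, 0.324, -0.03, 8, 0.055, 0.324, -0.03, 8]}}

```text
time_s: 22.38
ee_pos: [0.5015, 0.2664, 0.145]
orientation: [0.698, -0.06, 0.712, 0.054]
ft_force: [0.1, -0.0, -1.4]
width: 0.653
```

```bash
python3 wl.py w16;python3 -c "
from h import *
o=get_obs();C=cam('wrist',o);print(rk(o['ee_pos']))"
```

```text
22.375 [0.5015 0.2664 0.145 ] w 0.653 jaw 99.3 q [ 0.47  0.39  1.7  -0.    1.07 -1.26]
tool x [-0.019 -0.01  -1.   ]
(array([0.5144, 0.2684]), np.float64(99.4), [np.float64(0.065), np.float64(0.07)], (317.4999694824219, 256.5))
(array([0.5908, 0.2824]), np.float64(99.6), [np.float64(0.069), np.float64(0.023)], (319.0, 339.5))
[[-12.3 -50.1]]
```

View pics/w16.png

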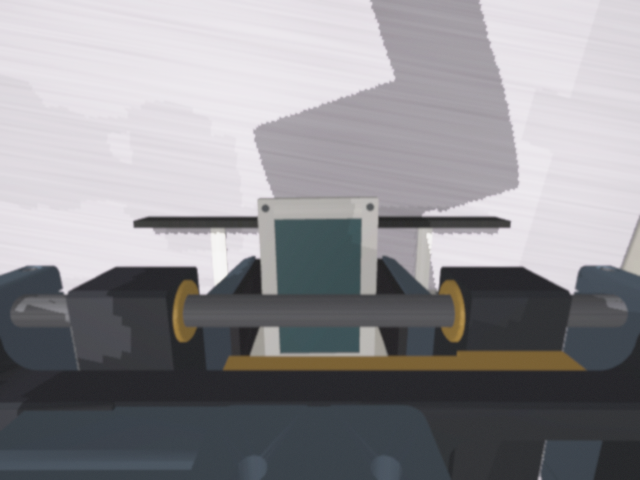

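Call:
{"fn": "drive_tool", "kwargs": {"steps": [0.003, 0.0005, -0.04, 0, 0.003, 0.0005, -0.07, 0, 0.003, 0.0005, -0.082, 0, 0.003, 0.0005, -0.086, 0, 0.003, 0.0005, -0.086, 0]}}

```text
time_s: 23.05
ee_pos: [0.5064, 0.2672, 0.0618]
orientation: [0.7, -0.059, 0.71, 0.055]
ft_force: [-0.2, 0.1, -0.6]
width: 0.647
```

Call:
{"fn": "drive_tool", "kwargs": {"steps": [-0.001, 0, -0.003, 0, -0.001, 0, -0.006, 0, -0.001, 0, -0.006, 0]}}

```text
time_s: 23.42
ee_pos: [0.5053, 0.2673, 0.0558]
orientation: [0.7, -0.059, 0.71, 0.055]
ft_force: [-0.3, -0.1, -1.5]
width: 0.653
```

Call:
{"fn": "drive_tool", "kwargs": {"steps": [0, 0, 0, 0, 0, 0, 0, 0, 0, 0, 0, 0, 0, 0, 0.05, 0, -0.04, -0.006, 0.11, 0, -0.04, -0.006, 0.11, 0], "hand": 0.85}}

```text
time_s: 24.18
ee_pos: [0.4654, 0.2618, 0.1694]
orientation: [0.702, -0.059, 0.708, 0.056]
ft_force: [0.0, -0.3, -0.5]
width: 0.851
```

```bash
python3 wl.py w17;python3 -c "
from prof import *
o=get_obs();print(rk(o['ee_pos']))
prof([-90,-30,-12,6])"
```

```text
24.175 [0.4654 0.2618 0.1694] w 0.851 jaw 99.3 q [ 0.49  0.32  1.76  0.    1.08 -1.24]
tool x [-0.009 -0.005 -1.   ]
(array([0.5016, 0.2677]), np.float64(99.4), [np.float64(0.041), np.float64(0.045)], (316.9999694824219, 272.5))
(array([0.5599, 0.3539]), np.float64(23.8), [np.float64(0.02), np.float64(0.032)], (392.91766357421875, 341.1294250488281))
[[-13.5 -88. ]]
scene -90 [(np.int64(-71), np.int64(25)), (np.int64(-67), np.int64(15)), (np.int64(9), np.int64(5)), (np.int64(14), np.int64(14)), (np.int64(24), np.int64(85)), (np.int64(29), np.int64(10)), (np.int64(38), np.int64(10))]
scene -30 [(np.int64(-120), np.int64(4)), (np.int64(-88), np.int64(42)), (np.int64(-81), np.int64(38)), (np.int64(-73), np.int64(36)), (np.int64(-65), np.int64(32)), (np.int64(-57), np.int64(29)), (np.int64(-49), np.int64(25)), (np.int64(-42), np.int64(23)), (np.int64(-30), np.int64(17)), (np.int64(-24), np.int64(16)), (np.int64(-19), np.int64(14)), (np.int64(10), np.int64(8)), (np.int64(12), np.int64(14)), (np.int64(24), np.int64(74)), (np.int64(29), np.int64(8)), (np.int64(38), np.int64(9))]
scene -12 [
[... 222 characters left out ...]
nt64(-30), np.int64(16)), (np.int64(-25), np.int64(16)), (np.int64(-19), np.int64(15)), (np.int64(10), np.int64(7)), (np.int64(13), np.int64(13)), (np.int64(25), np.int64(74)), (np.int64(29), np.int64(9)), (np.int64(38), np.int64(9))]
scene 6 [(np.int64(-87), np.int64(42)), (np.int64(-81), np.int64(39)), (np.int64(-72), np.int64(36)), (np.int64(-66), np.int64(31)), (np.int64(-57), np.int64(29)), (np.int64(-49), np.int64(26)), (np.int64(-42), np.int64(24)), (np.int64(-30), np.int64(17)), (np.int64(-25), np.int64(16)), (np.int64(-19), np.int64(15)), (np.int64(10), np.int64(8)), (np.int64(13), np.int64(16)), (np.int64(24), np.int64(75)), (np.int64(29), np.int64(9)), (np.int64(37), np.int64(9))]
```

View pics/w17.png

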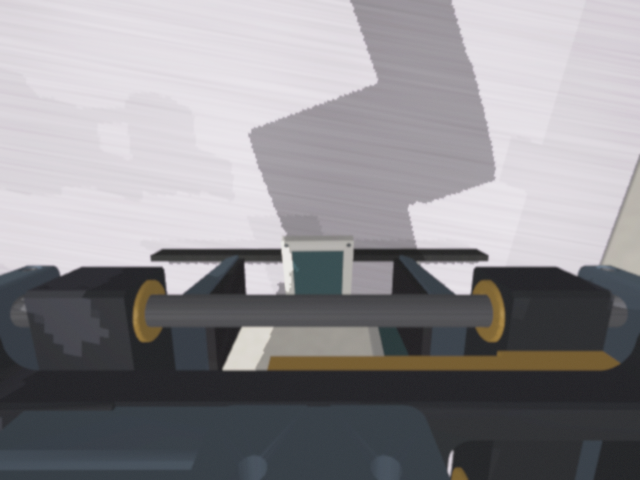

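Call:
{"fn": "drive_tool", "kwargs": {"steps": [-0.034, -0.0055, 0, 0, -0.034, -0.0055, -0.03, 0, -0.034, -0.0055, -0.07, 0, -0.034, -0.0055, -0.11, 0, -0.034, -0.0055, -0.126, 0, -0.034, -0.0055, -0.126, 0, -0.034, -0.0055, -0.126, 0], "hand": 0}}

```text
time_s: 25.15
ee_pos: [0.4317, 0.256, 0.0407]
orientation: [0.7, -0.059, 0.709, 0.055]
ft_force: [0.1, -0.4, 0.2]
width: 0.116
```

Call:
{"fn": "drive_tool", "kwargs": {"steps": [0.006, 0.001, 0, 0, 0.01, 0.0015, 0, 0, 0.013, 0.002, 0, 0, 0.0155, 0.0025, 0, 0, 0.0175, 0.003, 0, 0]}}

```text
time_s: 25.78
ee_pos: [0.4478, 0.2585, 0.0405]
orientation: [0.699, -0.059, 0.71, 0.055]
ft_force: [-6.2, 0.2, 3.5]
width: 0.006
```

```bash
python3 -c "
from prof import *
o=get_obs();print(rk(o['ee_pos']),o['ft_force'])"
```

```text
[[ -13.2 -105.6]] [-6.21030387  0.1625987   3.49639086]
```

Contact at 6 N. Follow the arc up.

Call:
{"fn": "drive_tool", "kwargs": {"steps": [0.0025, 0, 0.004, 0, 0.0045, 0.0005, 0.008, 0, 0.006, 0.001, 0.0115, 0, 0.008, 0.001, 0.015, 0]}}

```text
time_s: 26.28
ee_pos: [0.4536, 0.259, 0.0555]
orientation: [0.697, -0.059, 0.712, 0.054]
ft_force: [-7.8, 0.3, 3.3]
width: 0.003
```

Call:
{"fn": "drive_tool", "kwargs": {"steps": [0.0025, 0, 0.0035, 0, 0.0055, 0.001, 0.007, 0, 0.008, 0.001, 0.0105, 0, 0.0105, 0.0015, 0.0135, 0, 0.0135, 0.002, 0.0165, 0, 0.0165, 0.0025, 0.0195, 0, 0.0195, 0.003, 0.0225, 0, 0.0225, 0.0035, 0.025, 0]}}

```text
time_s: 27.28
ee_pos: [0.4772, 0.2627, 0.0809]
orientation: [0.698, -0.059, 0.712, 0.054]
ft_force: [-1.1, -0.9, 1.5]
width: 0.004
```

```bash
python3 -c "
from prof import *
print(rk(get_obs()['ee_pos']))
prof([-30,6])"
```

```text
[[-12.6 -75.9]]
scene -30 [(np.int64(-62), np.int64(91)), (np.int64(-58), np.int64(90)), (np.int64(-48), np.int64(77)), (np.int64(-41), np.int64(63)), (np.int64(-32), np.int64(54)), (np.int64(-28), np.int64(43)), (np.int64(-17), np.int64(29)), (np.int64(-12), np.int64(26)), (np.int64(10), np.int64(9)), (np.int64(13), np.int64(16)), (np.int64(24), np.int64(73)), (np.int64(29), np.int64(9)), (np.int64(38), np.int64(9))]
scene 6 [(np.int64(-120), np.int64(5)), (np.int64(-108), np.int64(3)), (np.int64(-69), np.int64(21)), (np.int64(-68), np.int64(15)), (np.int64(-57), np.int64(81)), (np.int64(-49), np.int64(76)), (np.int64(-41), np.int64(65)), (np.int64(-33), np.int64(54)), (np.int64(-26), np.int64(45)), (np.int64(-17), np.int64(30)), (np.int64(-12), np.int64(28)), (np.int64(10), np.int64(8)), (np.int64(15), np.int64(10)), (np.int64(24), np.int64(74)), (np.int64(30), np.int64(8)), (np.int64(38), np.int64(9))]
```

Same as the first panel, so I'll continue.

Call:
{"fn": "drive_tool", "kwargs": {"steps": [0.0045, 0.001, 0.0035, 0, 0.0095, 0.0015, 0.0065, 0, 0.0145, 0.0025, 0.009, 0, 0.02, 0.0035, 0.0115, 0, 0.0255, 0.004, 0.014, 0, 0.031, 0.005, 0.016, 0, 0.0365, 0.006, 0.0175, 0, 0.042, 0.007, 0.019, 0]}}

```text
time_s: 28.32
ee_pos: [0.5201, 0.27, 0.1003]
orientation: [0.698, -0.059, 0.711, 0.054]
ft_force: [0.4, 0.5, 0.3]
width: 0.006
```

Call:
{"fn": "drive_tool", "kwargs": {"steps": [0.0045, 0.0005, 0.001, 0, 0.009, 0.0015, 0.0015, 0, 0.013, 0.002, 0.002, 0, 0.017, 0.003, 0.002, 0, 0.019, 0.003, 0.002, 0]}}

```text
time_s: 28.95
ee_pos: [0.5393, 0.2731, 0.1022]
orientation: [0.698, -0.059, 0.711, 0.054]
ft_force: [-0.0, -0.3, 1.1]
width: 0.001
```

Call:
{"fn": "drive_tool", "kwargs": {"steps": [-0.04, -0.007, 0.03, 0, -0.08, -0.02, 0.09, 0, -0.1, -0.07, 0.1, 0, -0.105, -0.13, 0.1, -5, -0.11, -0.19, 0.1, -5, -0.11, -0.25, 0.1, -5, -0.11, -0.31, 0.1, -5, -0.11, -0.36, 0.1, -5], "hand": 1}}

```text
time_s: 29.95
ee_pos: [0.429, -0.089, 0.2025]
orientation: [0.7, -0.028, 0.713, 0.023]
ft_force: [0.0, -0.1, 0.0]
width: 0.854
```

```bash
python3 -c "
from meas import *
C=cam('top')
p,d=grab_frame('top');cv2.imwrite('pics/t18.png',p)
for x in panels(p,C): print(x)
"; python3 wl.py w18
```

```text
(array([0.5673, 0.2863]), np.float64(99.7), [np.float64(0.05), np.float64(0.034)], (155.0199737548828, 193.13999938964844))
(array([0.5543, 0.3662]), np.float64(99.7), [np.float64(0.052), np.float64(0.035)], (118.50997924804688, 198.0699920654297))
(array([ 0.4231, -0.2808]), np.float64(9.6), [np.float64(0.039), np.float64(0.07)], (411.326416015625, 263.72747802734375))
30.0 [ 0.4292 -0.0938  0.2025] w 0.896 jaw 94.0 q [-0.23  0.14  1.9  -0.02  1.11 -1.86]
tool x [-0.017 -0.012 -1.   ]
(array([ 0.4227, -0.2783]), np.float64(10.1), [np.float64(0.04), np.float64(0.073)], (137.66140747070312, 209.6747283935547))
```

View pics/t18.png

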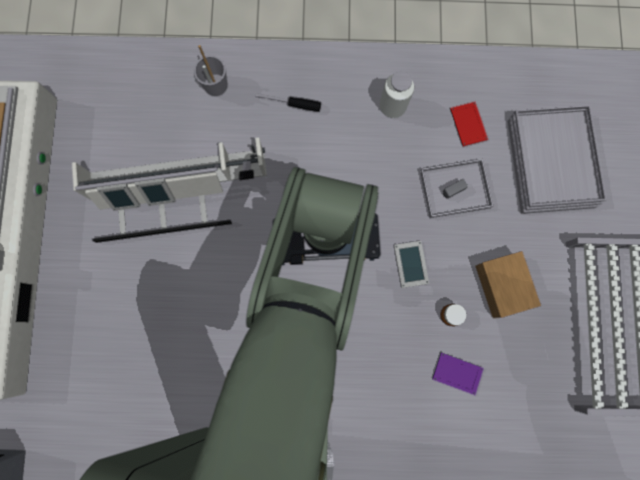

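Call:
{"fn": "drive_tool", "kwargs": {"steps": [-0.002, -0.05, -0.01, 2, -0.004, -0.1, -0.03, 4, -0.006, -0.15, -0.045, 6, -0.006, -0.185, -0.045, 6, -0.006, -0.185, -0.045, 6, -0.006, -0.185, -0.045, 6]}}

```text
time_s: 30.8
ee_pos: [0.4232, -0.2747, 0.1573]
orientation: [0.698, -0.064, 0.711, 0.058]
ft_force: [-0.1, 0.6, -0.6]
width: 1.0
```

```bash
python3 wl.py w19
```

```text
30.8 [ 0.4232 -0.2747  0.1573] w 1.0 jaw 99.9 q [-0.59  0.28  1.84 -0.02  1.03 -2.32]
tool x [-0.017 -0.009 -1.   ]
(array([ 0.4226, -0.278 ]), np.float64(9.0), [np.float64(0.071), np.float64(0.04)], (313.9999694824219, 237.0))
```

View pics/w19.png

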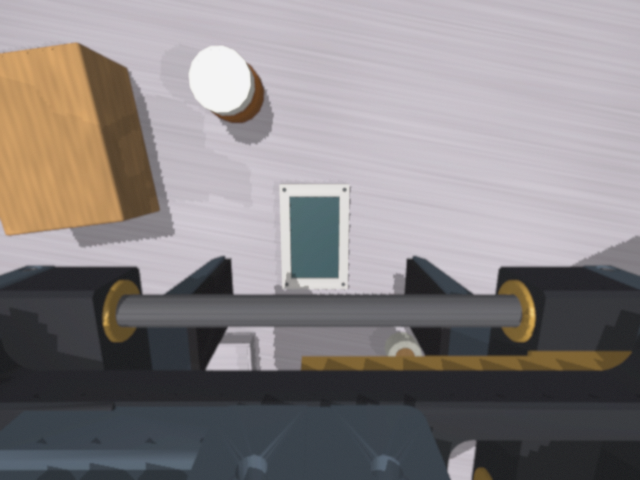

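Call:
{"fn": "drive_tool", "kwargs": {"steps": [-0.001, -0.004, -0.05, 0, -0.001, -0.004, -0.1, 0, -0.001, -0.004, -0.128, 0, -0.001, -0.004, -0.128, 0, -0.001, -0.004, -0.128, 0]}}

```text
time_s: 31.48
ee_pos: [0.4228, -0.2779, 0.0301]
orientation: [0.698, -0.065, 0.71, 0.059]
ft_force: [-0.3, 0.1, -0.4]
width: 0.998
```

Call:
{"fn": "drive_tool", "kwargs": {"steps": [0, 0, 0, 0, 0, 0, 0, 0, 0, 0, 0, 0, 0, 0, 0, 0, 0, 0, 0, 0], "hand": 0, "grip_force": 25}}

```text
time_s: 32.1
ee_pos: [0.423, -0.2781, 0.0304]
orientation: [0.699, -0.065, 0.71, 0.059]
ft_force: [0.4, 0.6, 3.0]
width: 0.652
```

Call:
{"fn": "drive_tool", "kwargs": {"steps": [0, 0, 0.06, 0, 0, 0, 0.12, 0, 0, 0, 0.17, 0, 0, 0, 0.17, 0]}}

```text
time_s: 32.6
ee_pos: [0.4248, -0.2793, 0.2041]
orientation: [0.701, -0.067, 0.708, 0.057]
ft_force: [1.0, -1.1, -2.1]
width: 0.649
```

```bash
python3 wl.py w20
```

```text
32.6 [ 0.4248 -0.2793  0.2041] w 0.649 jaw 100.0 q [-0.59  0.24  1.77 -0.02  1.13 -2.33]
tool x [-0.008 -0.015 -1.   ]
(array([ 0.4559, -0.2746]), np.float64(100.2), [np.float64(0.085), np.float64(0.078)], (318.5, 257.0))
(array([ 0.5483, -0.2581]), np.float64(100.5), [np.float64(0.085), np.float64(0.028)], (318.5, 339.5))
```

View pics/w20.png

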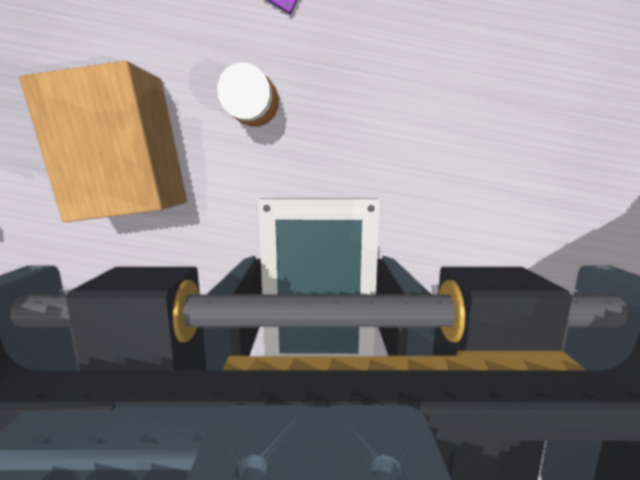

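Call:
{"fn": "drive_tool", "kwargs": {"steps": [0.005, 0.055, 0, 0, 0.01, 0.115, 0, 0, 0.02, 0.17, 0, 0, 0.03, 0.23, 0, 0, 0.045, 0.29, 0, 0, 0.06, 0.345, 0, -0.5, 0.075, 0.4, 0, -0.5, 0.085, 0.445, 0, -0.5]}}

```text
time_s: 33.65
ee_pos: [0.5073, 0.1686, 0.1986]
orientation: [0.698, -0.063, 0.711, 0.055]
ft_force: [0.6, 0.3, -1.3]
width: 0.65
```

Call:
{"fn": "drive_tool", "kwargs": {"steps": [0.005, 0.015, 0, 0, 0.01, 0.025, 0, 0, 0.01, 0.025, -0.03, 0, 0.01, 0.025, -0.06, 0, 0.01, 0.025, -0.06, 0]}}

```text
time_s: 34.28
ee_pos: [0.5154, 0.1916, 0.1362]
orientation: [0.695, -0.063, 0.714, 0.054]
ft_force: [0.5, 0.3, -1.1]
width: 0.65
```

```bash
python3 wl.py w21;python3 -c "
from h import *
o=get_obs();C=cam('wrist',o);print(rk(o['ee_pos']))"
```

```text
34.275 [0.5154 0.1916 0.1362] w 0.65 jaw 99.5 q [ 0.34  0.38  1.75 -0.01  1.04 -1.39]
tool x [-0.025 -0.016 -1.   ]
(array([0.5255, 0.1936]), np.float64(99.7), [np.float64(0.068), np.float64(0.062)], (318.5, 257.0))
(array([0.5991, 0.206 ]), np.float64(99.9), [np.float64(0.068), np.float64(0.022)], (318.5, 339.5))
[[ 63.3 -48.2]]
```

View pics/w21.png

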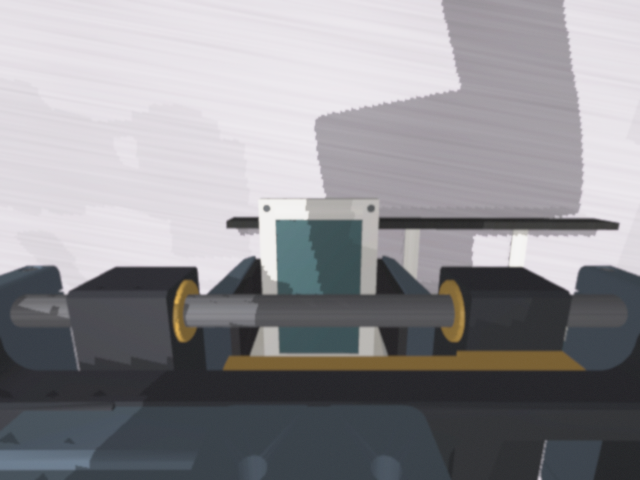

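Call:
{"fn": "drive_tool", "kwargs": {"steps": [0.001, -0.001, -0.04, 0, 0.001, -0.001, -0.065, 0, 0.001, -0.001, -0.075, 0, 0.001, -0.001, -0.078, 0, 0.001, -0.001, -0.078, 0]}}

```text
time_s: 34.95
ee_pos: [0.5186, 0.1914, 0.061]
orientation: [0.698, -0.063, 0.712, 0.054]
ft_force: [-0.5, 0.2, -1.1]
width: 0.651
```

Call:
{"fn": "drive_tool", "kwargs": {"steps": [-0.001, 0, -0.003, 0, -0.001, 0, -0.005, 0, -0.001, 0, -0.005, 0]}}

```text
time_s: 35.33
ee_pos: [0.5175, 0.1914, 0.056]
orientation: [0.698, -0.063, 0.712, 0.054]
ft_force: [0.7, 0.2, -1.1]
width: 0.652
```

Call:
{"fn": "drive_tool", "kwargs": {"steps": [0, 0, 0, 0, 0, 0, 0, 0, 0, 0, 0, 0, 0, 0, 0.05, 0, -0.04, -0.006, 0.11, 0, -0.04, -0.006, 0.11, 0], "hand": 0.85}}

```text
time_s: 36.08
ee_pos: [0.4776, 0.1858, 0.1694]
orientation: [0.7, -0.062, 0.71, 0.055]
ft_force: [0.6, 0.6, -1.0]
width: 0.852
```

```bash
python3 wl.py w22;python3 -c "
from prof import *
o=get_obs();print(rk(o['ee_pos']))
prof([45,85])"
```

```text
36.075 [0.4776 0.1858 0.1694] w 0.852 jaw 99.5 q [ 0.35  0.29  1.8  -0.01  1.07 -1.38]
tool x [-0.013 -0.011 -1.   ]
(array([0.5137, 0.1922]), np.float64(99.7), [np.float64(0.039), np.float64(0.044)], (318.4999694824219, 273.5))
(array([0.5701, 0.276 ]), np.float64(22.9), [np.float64(0.022), np.float64(0.032)], (392.2308044433594, 340.65386962890625))
[[ 63.5 -88.1]]
scene 45 [(np.int64(-88), np.int64(39)), (np.int64(-81), np.int64(39)), (np.int64(-73), np.int64(35)), (np.int64(-65), np.int64(33)), (np.int64(-57), np.int64(29)), (np.int64(-49), np.int64(26)), (np.int64(-41), np.int64(24)), (np.int64(-31), np.int64(16)), (np.int64(-25), np.int64(16)), (np.int64(-19), np.int64(17)), (np.int64(10), np.int64(8)), (np.int64(12), np.int64(14)), (np.int64(24), np.int64(74)), (np.int64(29), np.int64(8)), (np.int64(39), np.int64(9))]
scene 85 [(np.int64(-88), np.int64(39)), (np.int64(-81), np.int64(39)), (np.int64(-73), np.int64(35)), (np.int64(-65), np.int64(31)), (np.int64(-57), np.int64(29)), (np.int64(-50), np.int64(27)), (np.int64(-42), np.int64(24)), (np.int64(-30), np.int64(18)), (np.int64(-25), np.int64(16)), (np.int64(-20), np.int64(16)), (np.int64(9), np.int64(8)), (np.int64(12), np.int64(16)), (np.int64(24), np.int64(74)), (np.int64(30), np.int64(9)), (np.int64(39), np.int64(9))]
```

View pics/w22.png

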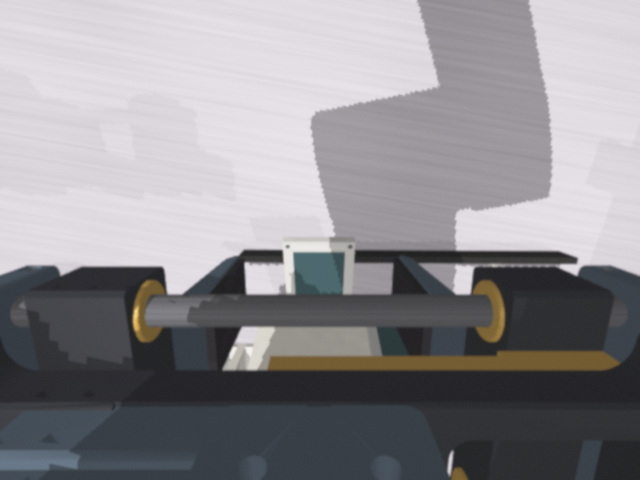

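Same sequence as before.

Call:
{"fn": "drive_tool", "kwargs": {"steps": [-0.034, -0.0055, 0, 0, -0.034, -0.0055, -0.03, 0, -0.034, -0.0055, -0.07, 0, -0.034, -0.0055, -0.11, 0, -0.034, -0.0055, -0.126, 0, -0.034, -0.0055, -0.126, 0, -0.034, -0.0055, -0.126, 0], "hand": 0}}

```text
time_s: 37.05
ee_pos: [0.4439, 0.1801, 0.0409]
orientation: [0.698, -0.062, 0.711, 0.055]
ft_force: [-0.3, 0.4, 0.5]
width: 0.117
```

Call:
{"fn": "drive_tool", "kwargs": {"steps": [0.006, 0.001, 0, 0, 0.01, 0.0015, 0, 0, 0.013, 0.002, 0, 0, 0.0155, 0.0025, 0, 0, 0.0175, 0.003, 0, 0]}}

```text
time_s: 37.67
ee_pos: [0.4602, 0.1828, 0.0407]
orientation: [0.697, -0.063, 0.712, 0.054]
ft_force: [-4.8, -0.7, 3.1]
width: 0.005
```

Call:
{"fn": "drive_tool", "kwargs": {"steps": [0.0025, 0, 0.004, 0, 0.0045, 0.0005, 0.008, 0, 0.006, 0.001, 0.0115, 0, 0.008, 0.001, 0.015, 0]}}

```text
time_s: 38.17
ee_pos: [0.4661, 0.1833, 0.0557]
orientation: [0.696, -0.063, 0.714, 0.054]
ft_force: [-7.9, 0.3, 2.7]
width: 0.007
```

Call:
{"fn": "drive_tool", "kwargs": {"steps": [0.0025, 0, 0.0035, 0, 0.0055, 0.001, 0.007, 0, 0.008, 0.001, 0.0105, 0, 0.0105, 0.0015, 0.0135, 0, 0.0135, 0.002, 0.0165, 0, 0.0165, 0.0025, 0.0195, 0, 0.0195, 0.003, 0.0225, 0, 0.0225, 0.0035, 0.025, 0]}}

```text
time_s: 39.17
ee_pos: [0.4899, 0.1871, 0.0813]
orientation: [0.696, -0.063, 0.713, 0.054]
ft_force: [-1.0, -0.4, 1.6]
width: 0.009
```

```bash
python3 -c "
from prof import *
print(rk(get_obs()['ee_pos']))
prof([45,85])"
```

```text
[[ 64.1 -75.5]]
scene 45 [(np.int64(-56), np.int64(85)), (np.int64(-49), np.int64(76)), (np.int64(-41), np.int64(65)), (np.int64(-33), np.int64(53)), (np.int64(-28), np.int64(46)), (np.int64(-17), np.int64(31)), (np.int64(-12), np.int64(26)), (np.int64(10), np.int64(7)), (np.int64(12), np.int64(16)), (np.int64(24), np.int64(74)), (np.int64(29), np.int64(9)), (np.int64(38), np.int64(9))]
scene 85 [(np.int64(-71), np.int64(24)), (np.int64(-65), np.int64(17)), (np.int64(-56), np.int64(86)), (np.int64(-48), np.int64(77)), (np.int64(-41), np.int64(67)), (np.int64(-34), np.int64(54)), (np.int64(-27), np.int64(47)), (np.int64(-17), np.int64(30)), (np.int64(-12), np.int64(26)), (np.int64(9), np.int64(7)), (np.int64(12), np.int64(14)), (np.int64(24), np.int64(75)), (np.int64(30), np.int64(9)), (np.int64(38), np.int64(9))]
```

Call:
{"fn": "drive_tool", "kwargs": {"steps": [0.0045, 0.001, 0.0035, 0, 0.0095, 0.0015, 0.0065, 0, 0.0145, 0.0025, 0.009, 0, 0.02, 0.0035, 0.0115, 0, 0.0255, 0.004, 0.014, 0, 0.031, 0.005, 0.016, 0, 0.0365, 0.006, 0.0175, 0, 0.042, 0.007, 0.019, 0]}}

```text
time_s: 40.22
ee_pos: [0.5328, 0.1943, 0.1006]
orientation: [0.697, -0.063, 0.713, 0.054]
ft_force: [0.1, -0.1, -0.3]
width: 0.006
```

Call:
{"fn": "drive_tool", "kwargs": {"steps": [0.0045, 0.0005, 0.001, 0, 0.009, 0.0015, 0.0015, 0, 0.013, 0.002, 0.002, 0, 0.017, 0.003, 0.002, 0, 0.019, 0.003, 0.002, 0]}}

```text
time_s: 40.85
ee_pos: [0.5521, 0.1973, 0.1025]
orientation: [0.697, -0.063, 0.713, 0.054]
ft_force: [0.1, 0.0, 0.3]
width: 0.004
```

Call:
{"fn": "drive_tool", "kwargs": {"steps": [-0.04, -0.007, 0.03, 0, -0.08, -0.02, 0.09, 0, -0.1, -0.07, 0.11, 0, -0.1, -0.13, 0.11, 0, -0.1, -0.19, 0.11, 0, -0.1, -0.22, 0.11, 0, -0.1, -0.22, 0.11, 0]}}

```text
time_s: 41.72
ee_pos: [0.4519, -0.0242, 0.2126]
orientation: [0.697, -0.061, 0.713, 0.053]
ft_force: [-0.4, 0.3, 0.3]
width: 0.004
```

```bash
python3 -c "
from prof import *
from meas import panels
C=cam('top')
p,d=grab_frame('top');cv2.imwrite('pics/t23.png',p);cv2.imwrite('pics/t23c.png',cv2.resize(p[130:280,60:280],None,fx=3.5,fy=3.5,interpolation=cv2.INTER_CUBIC))
for x in panels(p,C): print(x, rk(x[0]))
ok=np.argwhere(d>0)[:,::-1];P=at_d(C,ok,d[d>0]);q=(P[:,:2]-r_[:2])@RM*1000
for x in (-92,-12,64):
  m=(abs(q[:,0]-x)<20)&(q[:,1]>-30)&(q[:,1]<24)&(P[:,2]>.01)&(P[:,2]<.097)
  print(x,m.sum(),np.polyfit(P[m,2]*1000,q[m,1],1))
m=(abs(q[:,0]-195)<12)&(q[:,1]>-60)&(q[:,1]<20)&(P[:,2]>.12)
print('pad',np.median(np.c_[q[m],P[m,2]*1000],0), m.sum())
m=(abs(q[:,0]-195)<60)&(q[:,1]>-60)&(q[:,1]<30)&(P[:,2]>.11)
print('padbox',np.percentile(q[m],[3,97],axis=0), np.percentile(P[m,2],[3,97]))
"; python3 wl.py w23
```

```text
(array([0.58  , 0.2074]), np.float64(99.2), [np.float64(0.049), np.float64(0.035)], (190.9825439453125, 188.36898803710938)) [[58.5 16.7]]
(array([0.5672, 0.2863]), np.float64(99.2), [np.float64(0.05), np.float64(0.035)], (155.02618408203125, 193.1964874267578)) [[-21.4  16.8]]
(array([0.554 , 0.3671]), np.float64(99.7), [np.float64(0.054), np.float64(0.035)], (118.09998321533203, 198.1999969482422)) [[-103.3   16.7]]
-92 443 [ 0.28227059 -6.78032271]
-12 438 [ 0.27857396 -6.53891841]
64 440 [ 0.28039875 -6.47670836]
pad [nan nan nan] 0
41.775 [ 0.4519 -0.023   0.2126] w 0.006 jaw 99.4 q [-0.07  0.16  1.86 -0.02  1.15 -1.79]
tool x [-0.021 -0.013 -1.   ]
(array([0.571 , 0.2119]), np.float64(99.8), [np.float64(0.044), np.float64(0.015)], (504.5, 364.0))
  return _methods._mean(a, axis=axis, dtype=dtype,
  ret = um.true_divide(
Traceback (most recent call last):
IndexError: index -1 is out of bounds for axis 0 with size 0
```

View pics/t23c.png

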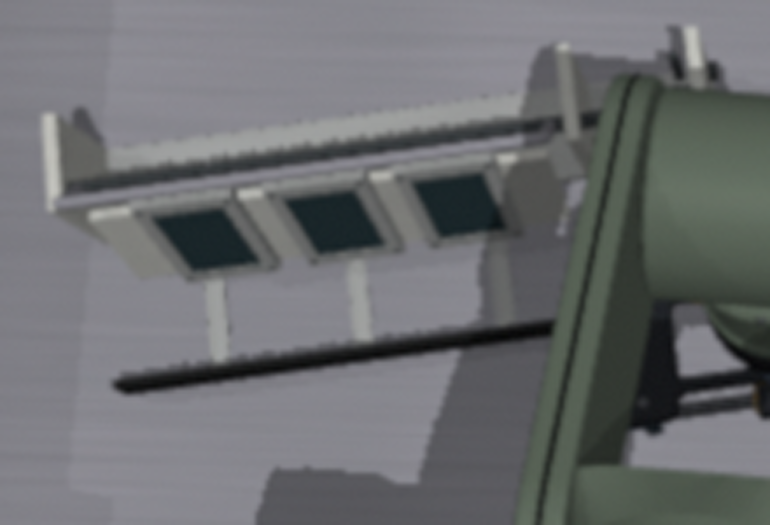

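View pics/w23.png

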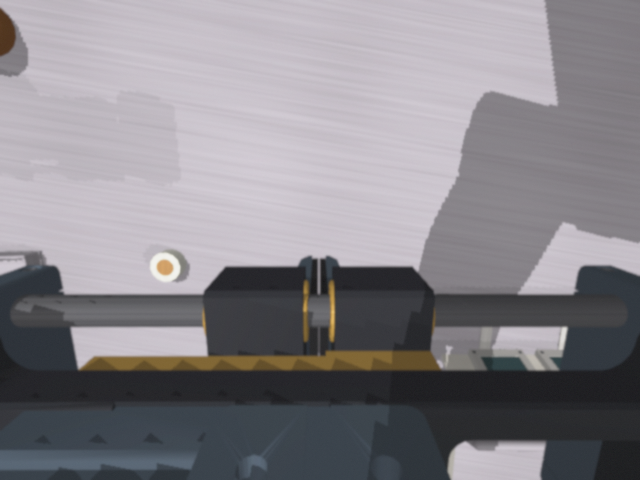

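Call:
{"fn": "drive_tool", "kwargs": {"steps": [0.05, 0.03, 0, 0, 0.09, 0.065, 0, 0, 0.125, 0.092, 0, 0, 0.125, 0.092, 0, 0, 0.125, 0.092, -0.015, 0, 0.125, 0.092, -0.015, 0]}}

```text
time_s: 42.58
ee_pos: [0.5749, 0.0694, 0.1958]
orientation: [0.695, -0.062, 0.714, 0.054]
ft_force: [-0.6, 0.3, 0.4]
width: 0.003
```

```bash
python3 wl.py w24;python3 -c "
from h import *
o=get_obs();print(rk(o['ee_pos']),o['ee_pos'])
p,d=grab_frame('scene');cv2.imwrite('pics/s24.png',cv2.resize(p[150:380,300:560],None,fx=3,fy=3,interpolation=cv2.INTER_CUBIC))"
```

```text
42.575 [0.5749 0.0694 0.1958] w 0.003 jaw 99.4 q [ 0.11  0.37  1.6  -0.01  1.2  -1.62]
tool x [-0.026 -0.014 -1.   ]
(array([0.5799, 0.2246]), np.float64(99.6), [np.float64(0.039), np.float64(0.07)], (468.0, 262.5))
(array([0.5631, 0.3026]), np.float64(64.2), [np.float64(0.027), np.float64(0.078)], (547.09716796875, 259.1037292480469))
(array([0.5416, 0.3744]), np.float64(68.6), [np.float64(0.019), np.float64(0.055)], (623.2479248046875, 250.49002075195312))
[[194.1  -9.9]] [0.5755443  0.06928044 0.1966425 ]
```

View pics/s24.png

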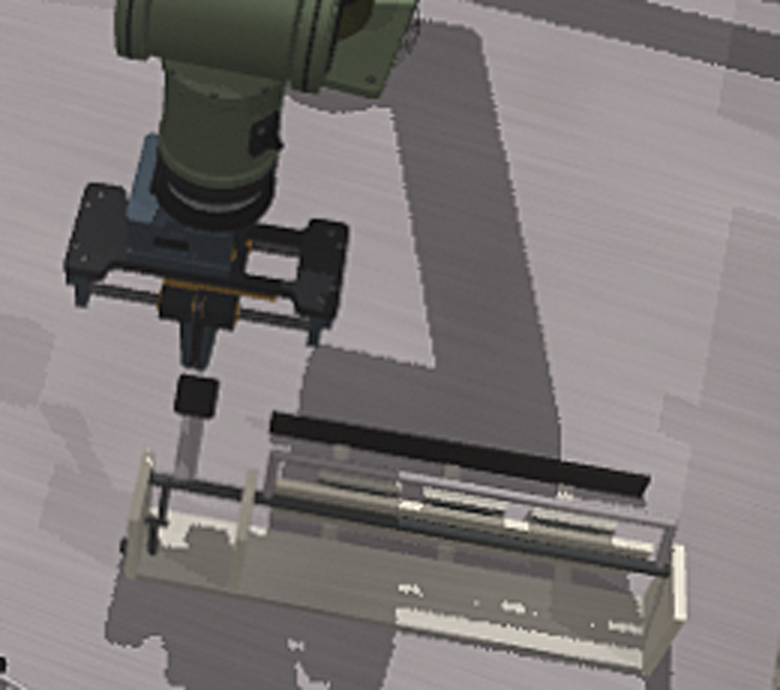

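View pics/w24.png

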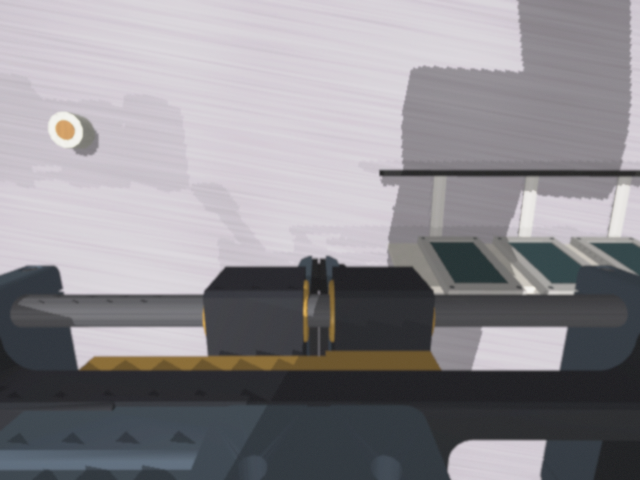

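Call:
{"fn": "drive_tool", "kwargs": {"steps": [0.006, 0.001, -0.01, 0, 0.006, 0.001, -0.02, 0, 0.006, 0.001, -0.028, 0, 0.006, 0.001, -0.034, 0, 0.006, 0.001, -0.038, 0]}}

```text
time_s: 43.3
ee_pos: [0.5809, 0.0699, 0.1594]
orientation: [0.695, -0.062, 0.714, 0.054]
ft_force: [-2.5, -1.8, 4.9]
width: 0.005
```

```bash
python3 -c "
from h import *
o=get_obs();print(rk(o['ee_pos']),o['ee_pos'],o['ft_force'])"
```

```text
[[194.3  -4.5]] [0.58085222 0.06994394 0.15938534] [-2.54597848 -1.75060543  4.86545603]
```

Call:
{"fn": "drive_tool", "kwargs": {"steps": [-0.002, 0, -0.004, 0, -0.005, -0.001, -0.008, 0, -0.007, -0.001, -0.012, 0, -0.01, -0.0015, -0.017, 0, -0.012, -0.002, -0.021, 0, -0.015, -0.0025, -0.026, 0, -0.017, -0.003, -0.03, 0, -0.019, -0.003, -0.035, 0]}}

```text
time_s: 44.3
ee_pos: [0.5625, 0.0671, 0.1247]
orientation: [0.696, -0.062, 0.713, 0.054]
ft_force: [-0.9, -0.1, 5.0]
width: 0.008
```

```bash
python3 -c "
from h import *
o=get_obs();print(rk(o['ee_pos']),o['ee_pos'],o['ft_force'])
p,d=grab_frame('scene');cv2.imwrite('pics/s25.png',cv2.resize(p[150:380,300:560],None,fx=3,fy=3,interpolation=cv2.INTER_CUBIC))"
```

```text
[[194.1 -23.1]] [0.562543   0.06711382 0.12467801] [-0.93751583 -0.06098624  5.03115062]
```

View pics/s25.png

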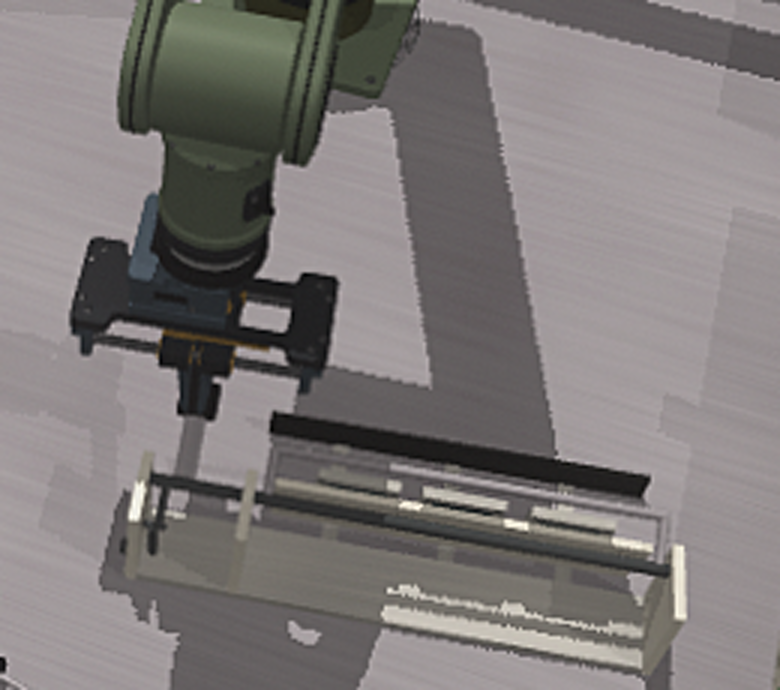

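Call:
{"fn": "drive_tool", "kwargs": {"steps": [-0.002, 0, -0.005, 0, -0.004, -0.0005, -0.01, 0, -0.006, -0.001, -0.015, 0, -0.007, -0.001, -0.019, 0, -0.008, -0.001, -0.023, 0, -0.009, -0.0015, -0.027, 0, -0.01, -0.0015, -0.03, 0, -0.01, -0.0015, -0.032, 0]}}

```text
time_s: 45.35
ee_pos: [0.5532, 0.0656, 0.0945]
orientation: [0.697, -0.062, 0.712, 0.054]
ft_force: [-2.6, 0.6, 26.3]
width: 0.006
```

```bash
python3 -c "
from h import *
o=get_obs();print(rk(o['ee_pos']),o['ee_pos'],o['ft_force'])"
```

```text
[[194.1 -32.5]] [0.55318888 0.06564834 0.0944794 ] [-2.61453098  0.61198312 26.28014099]
```

Call:
{"fn": "drive_tool", "kwargs": {"steps": [0, 0, 0, 0, 0, 0, 0, 0, 0, 0, 0.003, 0, 0, 0, 0.006, 0, 0, 0, 0.01, 0]}}

```text
time_s: 45.98
ee_pos: [0.5519, 0.0655, 0.1039]
orientation: [0.696, -0.062, 0.713, 0.054]
ft_force: [-0.2, -0.6, -0.3]
width: 0.006
```

Call:
{"fn": "drive_tool", "kwargs": {"steps": [0, 0, 0.04, 0, -0.02, -0.02, 0.09, 0, -0.06, -0.06, 0.13, 0, -0.09, -0.12, 0.13, 0, -0.12, -0.18, 0.13, 0, -0.14, -0.24, 0.13, 0, -0.14, -0.26, 0.13, 0]}}

```text
time_s: 46.85
ee_pos: [0.4091, -0.196, 0.2331]
orientation: [0.695, -0.061, 0.715, 0.053]
ft_force: [0.7, -0.1, 0.8]
width: 0.003
```

```bash
python3 -c "
from prof import *
from meas import panels
C=cam('top')
p,d=grab_frame('top');cv2.imwrite('pics/t26.png',p);cv2.imwrite('pics/t26c.png',cv2.resize(p[130:280,60:280],None,fx=3.5,fy=3.5,interpolation=cv2.INTER_CUBIC))
for x in panels(p,C): print(x, rk(x[0]))
ok=np.argwhere(d>0)[:,::-1];P=at_d(C,ok,d[d>0]);q=(P[:,:2]-r_[:2])@RM*1000
for x in (-92,-12,64):
  m=(abs(q[:,0]-x)<20)&(q[:,1]>-30)&(q[:,1]<24)&(P[:,2]>.01)&(P[:,2]<.07)
  print(x,m.sum(),np.polyfit(P[m,2]*1000,q[m,1],1))
m=(abs(q[:,0]-195)<12)&(q[:,1]>-45)&(q[:,1]<-15)&(P[:,2]>.03)
print('pad',np.median(np.c_[q[m],P[m,2]*1000],0), m.sum())
p,d=grab_frame('scene');cv2.imwrite('pics/s26.png',p)
print(get_obs()['ft_force'],get_obs()['time_s'])
"
```

```text
-92 209 [ 0.28285291 -6.77800509]
-12 211 [ 0.28978988 -6.90039856]
64 202 [ 0.28307738 -6.52612616]
pad [194.91770733 -28.54710733  74.96632332] 153
[-0.46944021  0.18062817 -0.01225135] 46.95
```

View pics/t26c.png

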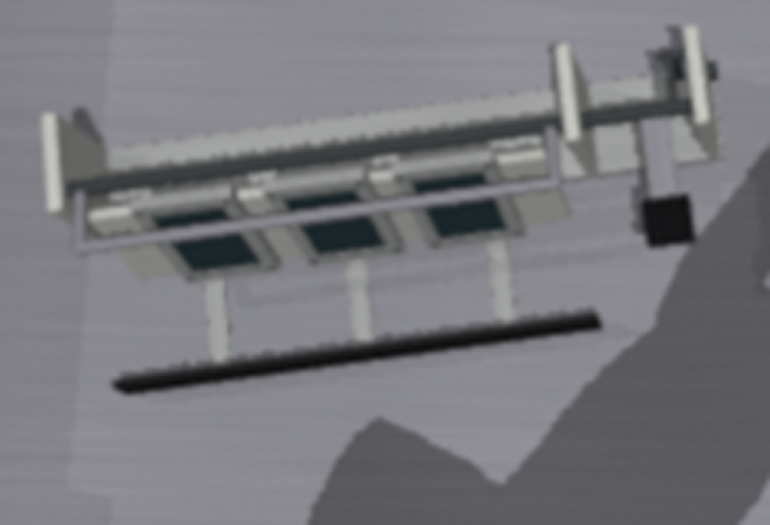

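View pics/s26.png

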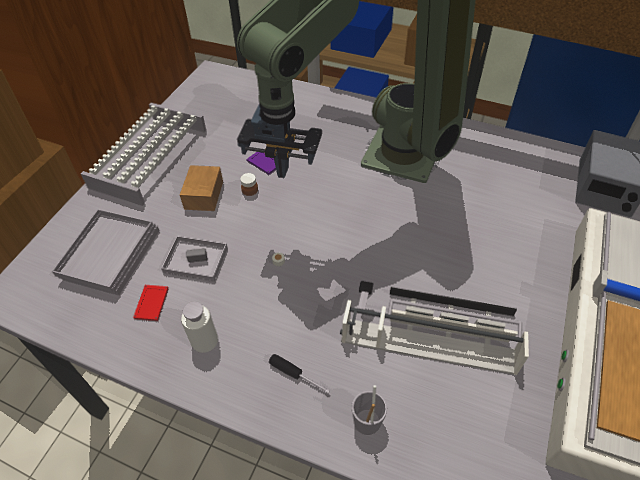

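Call:
{"fn": "drive_tool", "kwargs": {"steps": [0, 0, 0, 0, 0, 0, 0, 0, 0, 0, 0, 0, 0, 0, 0, 0]}}

```text
time_s: 47.45
ee_pos: [0.4103, -0.1961, 0.233]
orientation: [0.695, -0.061, 0.715, 0.053]
ft_force: [-0.7, 0.4, 1.2]
width: 0.008
```

```bash
python3 -c "
from prof import *
C=cam('top');p,d=grab_frame('top')
ok=np.argwhere(d>0)[:,::-1];P=at_d(C,ok,d[d>0]);q=(P[:,:2]-r_[:2])@RM*1000
m=(abs(q[:,0]-195)<12)&(q[:,1]>-45)&(q[:,1]<-15)&(P[:,2]>.03)
print('pad',np.median(np.c_[q[m],P[m,2]*1000],0), m.sum())
print(job_done())
"
```

```text
pad [195.40862488 -28.96567809  75.03238675] 154
the job is handed in; nothing more can be done
None
```

I handed the job in at about 47.5 s of the 210 s allowed; no verdict is reported. The squeegee is in the small steel tray and all three panels stand in the rack. The lever is latched, with the bar closed in front of them.

**What I did:** I moved the squeegee first. Then I laid each panel over the rest rail and tipped it up onto the fence, at about rack x = -92, -13 and +64 mm. The lever went down last.

**Last checks:**
- **Panels:** the top camera's depth shows all three leaning back about 16 degrees after the lever was latched.
- **Lever:** the pad stayed level through two readings after I let go (rack y about -29 mm, z about 75 mm). The description gives about 70 mm latched. I put the difference down to depth bias, since the raised pad also read 8 mm high.
- **Squeegee and bystanders:** pictures show the squeegee inside the tray, and the roll, screwdriver and jar where they were. The look-alikes were not touched.

**What disagreed along the way:**
- The wrist and top cameras differed by up to about 6 mm along the fence. I kept margins for that.
- The first push on the first panel reached 12.6 N without tipping it. I backed off and followed the edge upward, and it went over; the other two peaked at about 8 N.
- The lever showed about 26 N at its stop, more than needed but under the limit.

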